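Unlock the letter box with its key and hold the key turned

TASK

Tip the loose lid of the bamboo key box up by its pull so that it comes away from the far rim last, lift it off and lay it gently flat, right way up, on the shelf. Take the letter-box key, the one with the square-cornered head, push it fully home in the lock on top of the steel letter box, working it past the sticky pins, and only then turn it a quarter turn clockwise. The lock is sprung, so finish while still gripping the key and holding it turned, so that I can raise the letter-box lid; leave the round-headed key in its slot and everything else on the shelf where it is.

Things in the scene. Friction and masses are not known exactly. Their poses are not given: they have to be found in the camera images.
- keybox: Open bamboo box, 110 (x) x 150 (y) x 84 mm high, walls 8 mm, fixed. Origin at the centre of its underside, z up, front (-x, the lid's pull) roughly at the robot. Inside (94 x 134 mm) a wooden bed, top 40 mm above the shelf, has two slots (5.5 mm in x, 13.5 in y) at x = 0, y = -35 and +35 mm; a key stands blade-down in each, in either order, heads up to 74 mm, flat sides facing x.
- rim_back (a point): Middle of the outer upper edge of the key box's far (+x) rim, 84 mm above the shelf; the lid tips about this edge, which runs along the box's y.
- lid: Loose bamboo lid of the key box, about 0.14 kg (varies): a plate 110 (x) x 150 (y) x 8 mm with a locating plug 88 x 128 x 5 mm under it that drops inside the rim with 3 mm play all round, and a pull on top. Origin at the centre of the plug's underside: 79 mm above the shelf when on the box, 0 when it lies on the shelf. Axes as the box's when seated; plate top at z = 13 mm.
- lid_pull (a point): Centre of the lid's wooden pull, an upright bar 10 mm thick (lid x), 40 mm long (lid y), 18 mm high, standing on the lid's top along its front (-x) edge, 48 mm from the lid's centre; this point is 9 mm above the lid's top.
- lid_back (a point): Middle of the lower edge of the lid's plate on its far (+x) side, 5 mm above the lid's origin level.
- key: Letter-box key, 64 mm long, 25 g. Blue plastic head, square corners: 10 mm thick (key x), 24 wide (y), 34 high. Steel blade below it, 30 mm long, 4 thick (x), 12 wide (y), nose round (6 mm) and bevelled, with a round 4 mm waist in the 6.5 mm next to the head. Origin at the blade's tip, z towards the head; upright at the start. The same turned half round: enters the lock either way.
- key_head (a point): Centre of the letter-box key's head, 47 mm from the tip: head from z = 30 to 64 mm in the key's frame.
- key_shoulder (a point): Middle of the underside of the letter-box key's head, 30 mm from the tip; it rests on the lock face when the key is home.
- bikekey: Bystander: the bike-lock key, same blue plastic and same blade, but with a round head of 28 mm; it stands in the other slot of the key box and stays there. Origin at its tip.
- letterbox: Grey steel letter box, 172 (x) x 200 (y) x 90 mm high, fixed, with a hinged lid, a letter slot and the lock near the front of the lid. Origin at the centre of its underside; x towards its back, y to its left, z up; its front (-x) looks roughly at the robot. A 4 mm high lip runs along the letter slot, 83 mm behind the lock.
- lock_face (a point): Centre of the keyhole in the steel lock face on the letter box's lid, 93 mm above the shelf, facing up; axes as the letter box. The keyhole is a slot 5 mm in x, 13 in y, 38 deep, with a 1 mm lead-in: the key's width goes along y. Two sticky sprung pins resist the blade in turn (5 to 15 N); a small twist to and fro or a steady push gets past. Turned before it is home, it forces the lock.
- cylinder (a joint): Turn of the lock cylinder, rad: 0 at rest with the slot along y, growing clockwise seen from above, stop at 1.6. A weak spring (0.03 to 0.08 N m) turns it back to 0 when the key is let go. The blade has about 0.1 rad of play in the cylinder, so the head turns a little farther than the cylinder.
- bowl: Bystander: glass bowl, 130 mm across, 55 mm high, stands on the shelf.
- whistle: Bystander: chrome whistle, about 50 mm long.
- glasses_case: Bystander: glasses case, 60 x 155 x 40 mm.
- sanitizer: Bystander: small clear bottle, 48 mm across, 130 mm high.
- bike_light: Bystander: bicycle front light, 50 x 32 x 26 mm.
- tape_measure: Bystander: tape measure, about 65 mm across, 32 mm high.
- torch: Bystander: small aluminium torch, 110 mm long, lying.
Not all that is in view belongs to the job. There is more than one size of the lid; the job needs the smaller.

How it is judged (in metres and radians):
On the way, in this order (a step that is already met when the one before it is completed fails the run):
1. the lid is tipped up, its far edge still at the far rim (angle between lid's own z axis and vertical above 0.15 rad and distance between lid_back and rim_back below 0.025 m), for 0.1 s.
2. the lid lies flat, right way up, on the shelf, let go (height (world z) of lid below 0.008 m and angle between lid's own z axis and vertical below 0.08 rad and linear speed of lid below 0.03 m/s and contact force between the fingers and lid below 0.1 N), for 0.2 s.
3. the letter-box key is fully home in the lock, not yet turned (z of key_shoulder in the frame of lock_face below 0.003 m and horizontal distance between each of key_shoulder, key and lock_face below 0.004 m and value of joint cylinder below 0.4 rad), for 0.1 s.
At the end, for the whole second after the job is handed in: The letter-box key is home in the lock (its head within 3 mm of the lock face, upright in the keyhole), the cylinder is turned at least 1.3 rad clockwise, and the gripper still grips the key (over 2 N) and holds it so through the last second; the lid lies flat, right way up, on the shelf (value of joint cylinder above 1.3 rad and z of key_shoulder in the frame of lock_face below 0.003 m and horizontal distance between each of key_shoulder, key and lock_face below 0.004 m and contact force between the fingers and key above 2 N and height (world z) of lid below 0.008 m and angle between lid's own z axis and vertical below 0.08 rad); the arm keeps its last pose, push and grip.
It fails at once if the lock is forced: the cylinder is turned before the key is home (value of joint cylinder above 0.5 rad and z of key_shoulder in the frame of lock_face above 0.005 m and horizontal distance between key_shoulder and lock_face below 0.02 m).
It fails at once if the lid is dropped on the shelf (height (world z) of lid below 0.03 m and linear speed of lid above 0.6 m/s).
It fails at once if the round-headed key is taken or knocked out of its place (distance of bikekey from where it was at the start of the episode above 0.015 m).
It fails at once if another thing on the shelf is pushed aside or knocked over (distance of any of bowl, whistle, glasses_case, sanitizer, bike_light, tape_measure, torch from where it was at the start of the episode above 0.03 m).
It also fails if it takes over 67 s, if anything falls off the work surface, if the arm or the gripper's body presses on something with over 40 N, if the wrist force passes 120 N, or if a joint passes its speed limit or range.

ROBOT

A 6-joint arm with a two-finger parallel gripper is mounted at the origin on the work surface. World frame = base frame: x ahead of the robot, y to its left, z up, the work surface at z = 0. Lengths are in m, angles in degrees, forces in N, time in s.
With the tool pointing down it reaches from about 0.2 to 0.875 m from the base axis. Payload 3.4 kg.
Tool frame: the origin (TCP) lies midway between the tips of the shut fingers; the grasp point (between the pads) lies 19 mm behind it; z points along the fingers, y is the direction in which the jaws open and shut (so a half turn about z gives the same grasp; the last joint's range is limited). The gripper opens to 94 mm and grips with 3 to 60 N. Pads are 16 mm wide; open, the fingers measure 119 mm over their backs; the gripper's body (75 mm by 177 mm) begins 78 mm behind the grasp point.
Start: joints at [68.182, 15.808, 86.224, -0, 77.962, -6.933], TCP at [0.148, 0.556, 0.205] pointing down, gripper open.
Joint ranges: [-165.64, 165.64], [-43.16, 119.46], [12.63, 154.43], [-67.54, 247.53], [6.08, 155.33], [-154.97, 154.97]. Speed limits (degrees/s): [147.25, 147.25, 180, 180, 180, 180].

INTERFACE

Orientations are given as [roll, pitch, yaw] about the fixed x, y, z axes, in that order (R = Rz(yaw) Ry(pitch) Rx(roll)).
In Python, from workcell import telemetry, eyes, ticket gives the robot as it stands. The module is installed in compiled form; this text tells all that it offers.
- The arm moves only by the shell command python3 -m pendant 'ROWS' [FORCE]. ROWS is JSON, a list of rows, each an object of numbers: "wx", "wy", "wz": the turn, a rotation vector about the tool's x, y, z in degrees; "dx", "dy", "dz": the shift along the tool's x, y, z in cm; "hand": the finger opening in cm, from 0 to 9.4. A call has 1 to 8 rows; each row shifts and turns the commanded pose from where the row before left it, along the tool's axes as they then stand; what a row does not reach is not made up. A row lasts 1/12 s, in which the tool goes at most 41.7 mm and 7.16 degrees, less where a joint would pass 70% of its speed; a pose out of reach is approached as far as the arm can. A call with a gripper value outside its range is refused whole. The fingers move at their own pace and stop on an object; FORCE is the grip in N (left out, the last holds). Time passes only in rows, so rows that do not move let the fingers close. It gives the time, the measured TCP pose, the force and the opening at its end, in the units of the state.
- telemetry.get_state(): the state, without advancing time (a new reading comes with each control period).
- eyes.get_image(name): name is "side" or "top"; returns a dict with "img" (420x560x3 uint8, red, green, blue), "range_z" (420x560 float32, m along the optical axis (not along the pixel's ray), 0 where there is no reading), "K" (3x3 intrinsics, pixels), "extrinsics" (4x4, takes a point from world to camera coordinates). Camera axes: x right, y up, looking along -z (the intrinsics and any distortion apply to the point x, -y, -z); pixel columns grow to the right and rows downward; lengths in m; the calibration is good to about 2 mm. A picture is of the moment at which its call begins.
- ticket.sign_off(): hands the job in, once; it reports no verdict.
The state is a dict: "clock": time; "joints": joint angles; "dq": joint speeds; "effort": joint torques, N m; "tool_pos": TCP position; "eef_rot": TCP orientation; "force": force on the tool from outside, world axes, zero at the start; "torque": the same for the moment, N m; "finger_gap": finger opening in m.
Only numpy, scipy, OpenCV 4.12 (cv2) and the standard library are available. Lean on these libraries where they do the work, as an engineer would, in place of code of your own. Each camera call takes 0.05 s, during which the arm holds its last target.

## Working session

There is one attempt and no reset: what is moved stays moved. The work goes in short steps, Python scripts to look and compute and a shell command to move; the robot and the scene stay as the last step left them, time stands still between calls to the robot, and variables do not carry over. Pictures are saved under pics/ and viewed, and the job is handed in when it is done.

```bash
mkdir -p pics; ls
python3 - <<'E'
from workcell import telemetry, eyes
import cv2
print(telemetry.get_state())
for n in("side","top"):
    d=eyes.get_image(n); cv2.imwrite(f"pics/{n}0.png",d["img"][:,:,::-1]); print(n,d["K"],d["extrinsics"],{k:getattr(v,'shape',v) for k,v in d.items() if k not in("K","extrinsics")})
E
```

```text
pics
{'clock': 0.0, 'joints': array([ 6.81826574e+01,  1.58442776e+01,  8.62928156e+01, -7.26601912e-04,
        7.79591574e+01, -6.93500596e+00]), 'dq': array([-0.009732  ,  0.0022213 , -0.03352592,  0.0014533 ,  0.00444038,
       -0.03034284]), 'effort': array([ 1.36214494e-03, -4.04601109e+01, -2.37219143e+01,  7.05042109e-02,
        3.48729780e-02, -1.17329428e-04]), 'tool_pos': array([0.14751016, 0.5552006 , 0.20465472]), 'eef_rot': array([-1.79904368e+02, -1.09164567e-02,  1.65117806e+02]), 'force': array([ 0.21715681, -0.3050496 ,  0.32045732]), 'torque': array([0.00562908, 0.02753939, 0.01576719]), 'finger_gap': 0.0939216762940373}
side [[486.20660886   0.         284.23485404]
 [  0.         486.20660886 202.38877145]
 [  0.           0.           1.        ]] [[ 9.77347856e-01 -2.11638443e-01 -5.80959051e-04 -5.09829693e-01]
 [ 1.39078944e-01  6.40193626e-01  7.55519138e-01 -1.33836595e-01]
 [-1.59524968e-01 -7.38485809e-01  6.55126319e-01 -1.47001847e+00]
 [ 0.00000000e+00  0.00000000e+00  0.00000000e+00  1.00000000e+00]] {'img': (420, 560, 3), 'range_z': (420, 560)}
top [[541.11888003   0.         275.56325889]
 [  0.         541.11888003 209.58060524]
 [  0.           0.           1.        ]] [[ 0.00245403 -0.99988791  0.01476973 -0.00830709]
 [ 0.99746213  0.00349852  0.07111307 -0.52938861]
 [-0.07115677  0.01455774  0.99735891 -1.42386976]
 [ 0.          0.          0.          1.        ]] {'img': (420, 560, 3), 'range_z': (420, 560)}
```

View pics/side0.png

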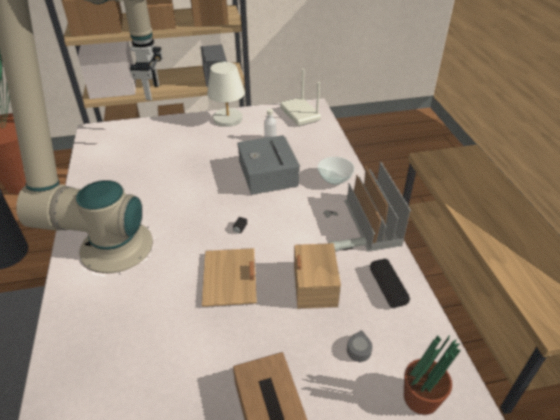

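View pics/top0.png

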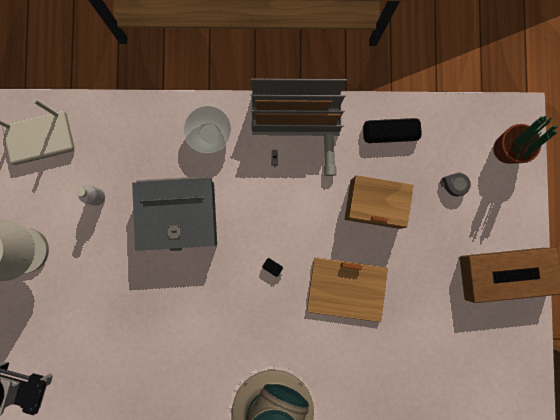

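The side view shows the key box with its lid at (317,275), a larger loose lid at (230,277) and the letter box at (268,163). In the top view these are at (380,201), (347,290) and (174,213).

Candidates in the top view:
- **Lid:** the one on the box at (380,201), the larger one on the shelf at (347,290), and the wooden block with a black slot at (510,274), which is not a lid. I choose (380,201), since it is the smaller and sits on the box.
- **Lock:** the plate at (174,232), not the letter slot at (172,201).

```bash
cat > h.py <<'E'
import numpy as np, cv2
from workcell import telemetry, eyes
def proj(d,P):
    c=d["extrinsics"]@np.append(P,1); q=d["K"]@np.array([c[0],-c[1],-c[2]]); return q[:2]/q[2]
def ray(d,u,v):
    r=np.linalg.inv(d["K"])@np.array([u,v,1.]); r=np.array([r[0],-r[1],-r[2]])
    R=d["extrinsics"][:3,:3]; t=d["extrinsics"][:3,3]
    return -R.T@t, R.T@r
def plane(d,u,v,z):
    o,r=ray(d,u,v); return o+r*(z-o[2])/r[2]
def dep(d,u,v):
    o,r=ray(d,u,v); return o+r*d["range_z"][int(round(v)),int(round(u))]
def crop(d,u0,u1,v0,v1,s,name):
    cv2.imwrite(name,cv2.resize(d["img"][v0:v1,u0:u1,::-1],None,fx=s,fy=s,interpolation=cv2.INTER_CUBIC))
def world(d):
    v,u=np.mgrid[0:420,0:560]; K=d["K"]; z=d["range_z"]
    c=np.stack([(u-K[0,2])/K[0,0]*z,-(v-K[1,2])/K[1,1]*z,-z],-1)
    E=d["extrinsics"]; return (c-E[:3,3])@E[:3,:3]
E
python3 - <<'E'
from h import *
a=eyes.get_image("top"); b=eyes.get_image("side")
crop(a,335,425,165,240,8,"pics/t_box.png"); crop(a,125,225,170,255,7,"pics/t_lb.png")
crop(b,285,350,235,310,8,"pics/s_box.png")
W=world(a)
for nm,(u0,u1,v0,v1),(z0,z1) in [("lid",(335,425,165,240),(.080,.100)),("biglid",(300,395,250,330),(.005,.03)),("lb",(125,225,170,255),(.08,.105)),("pull",(335,425,165,240),(.1,.13)),("lockplate",(160,190,220,245),(.0915,.1))]:
    w=W[v0:v1,u0:u1]; m=((w[...,2]>z0)&(w[...,2]<z1)&(a["range_z"][v0:v1,u0:u1]>0)).astype(np.uint8)
    n,l,s,c=cv2.connectedComponentsWithStats(m); k=1+s[1:,4].argmax(); P=w[l==k]
    r=cv2.minAreaRect(P[:,:2].astype(np.float32)*1000); print(nm,len(P),r,np.median(P[:,2]))
E
```

```text
lid 2504 ((547.9132690429688, -273.6663513183594), (151.2630157470703, 111.64006042480469), 80.66121673583984) 0.09206742351281363
biglid 4041 ((317.916015625, -197.79428100585938), (208.70941162109375, 154.76036071777344), 82.90485382080078) 0.017185893921478106
lb 5297 ((513.22314453125, 253.900146484375), (183.6835174560547, 201.6148681640625), 3.7017126083374023) 0.09000940220599486
pull 67 ((500.5846252441406, -266.1445617675781), (40.093082427978516, 10.204317092895508), 80.82305145263672) 0.10947480117225064
lockplate 155 ((466.8628234863281, 250.56890869140625), (61.62567901611328, 40.65187072753906), 8.029572486877441) 0.09359689928763906
```

View pics/t_box.png

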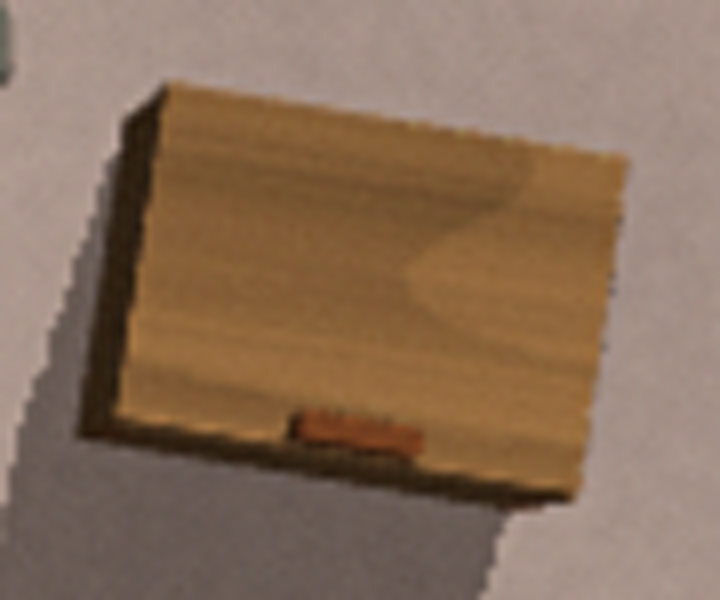

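View pics/t_lb.png

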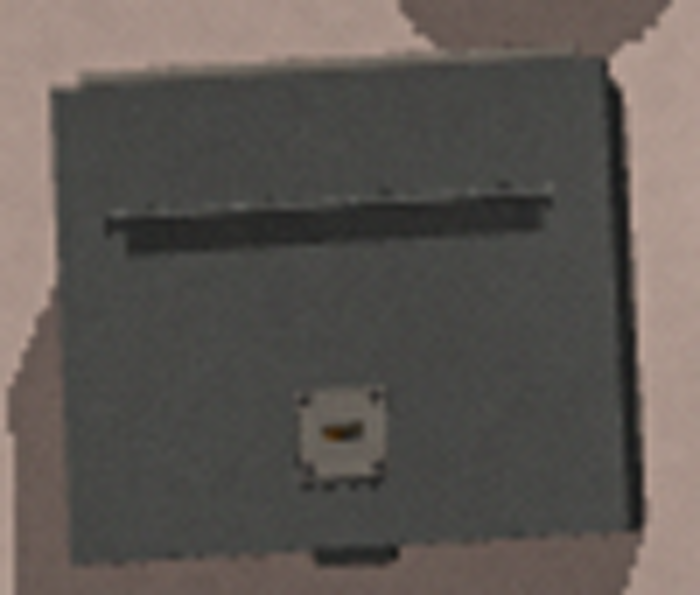

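View pics/s_box.png

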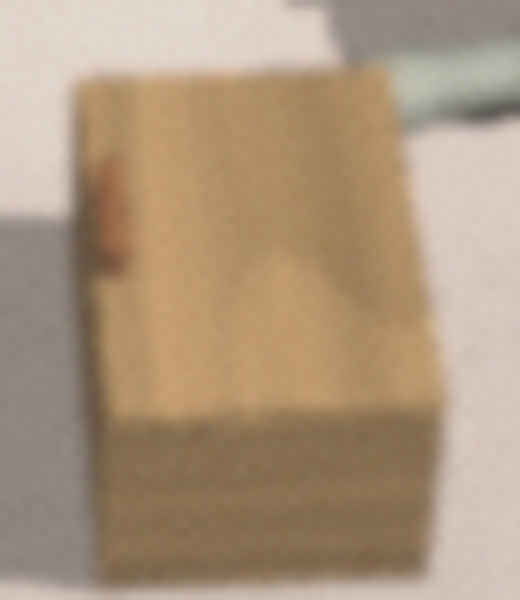

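The crops confirm the choices. The plate on the box measures 151x112 mm at z≈0.092 (expected 150x110 at 0.092). The loose lid measures 209x155 mm, so it is the larger decoy. The keyhole is at about (173.9,231.7) in the top view.

```bash
cat >> h.py <<'E'
from scipy.spatial.transform import Rotation as Ro
def tool():
    s=telemetry.get_state(); return np.array(s["tool_pos"]),Ro.from_euler("xyz",s["eef_rot"],degrees=True),s
def delta(P,yaw=None,rpy=None):
    p,R,s=tool(); print("t",round(s["clock"],2),"pos",p.round(4),"rpy",np.round(s["eef_rot"],2),"F",np.round(s["force"],1),"gap",round(s["finger_gap"],4))
    print(" shift cm (tool axes)",(R.inv().apply(np.array(P)-p)*100).round(3))
    if yaw is not None: rpy=[180,0,yaw]
    if rpy is not None: print(" rotvec tool deg",np.degrees((R.inv()*Ro.from_euler("xyz",rpy,degrees=True)).as_rotvec()).round(2))
E
python3 - <<'E'
from h import *
a=eyes.get_image("top"); b=eyes.get_image("side")
# lock plate: bright grey in letterbox region
g=cv2.cvtColor(a["img"],cv2.COLOR_RGB2GRAY); c=cv2.cvtColor(b["img"],cv2.COLOR_RGB2GRAY)
reg=g[222:242,162:188]; print(reg.max(), reg.min())
m=(reg>95).astype(np.uint8); n,l,s,ce=cv2.connectedComponentsWithStats(m); k=1+s[1:,4].argmax(); 
pts=np.argwhere(l==k)[:,::-1].astype(np.float32); r=cv2.minAreaRect(pts); print(s[k],r)
u,v=r[0][0]+162,r[0][1]+222; print(u,v,plane(a,u,v,.093))
# keyhole: dark / orange px
h=cv2.cvtColor(a["img"],cv2.COLOR_RGB2HSV)
sub=h[228:236,168:180]; mm=(sub[...,1]>90)|(g[228:236,168:180]<70); p=np.argwhere(mm); print(len(p),p.mean(0)+[228,168], plane(a,p.mean(0)[1]+168,p.mean(0)[0]+228,.093))
crop(b,225,310,130,195,9,"pics/s_lb.png")
W=world(a); w=W[170:255,125:225]; mk=(w[...,2]>.08)&(w[...,2]<.105)
delta([.5006,-.266,.205],80.8)
delta([.5006,-.266,.205])
E
```

```text
105 38
[ 6  4 12 12 92] ((11.5, 9.5), (11.0, 11.0), 90.0)
173.5 231.5 [0.46796384 0.25090337 0.093     ]
13 [231.23076923 173.61538462] [0.46864148 0.25062469 0.093     ]
t 0.3 pos [0.1477 0.5556 0.2052] rpy [-179.97   -0.    165.11] F [ 0.4 -0.2  0.1] gap 0.0939
 shift cm (tool axes) [-5.5215e+01 -7.0333e+01  5.3000e-02]
 rotvec tool deg [-3.000e-02  2.000e-02  8.431e+01]
t 0.3 pos [0.1477 0.5556 0.2052] rpy [-179.97   -0.    165.11] F [ 0.4 -0.2  0.1] gap 0.0939
 shift cm (tool axes) [-5.5215e+01 -7.0333e+01  5.3000e-02]
```

View pics/s_lb.png

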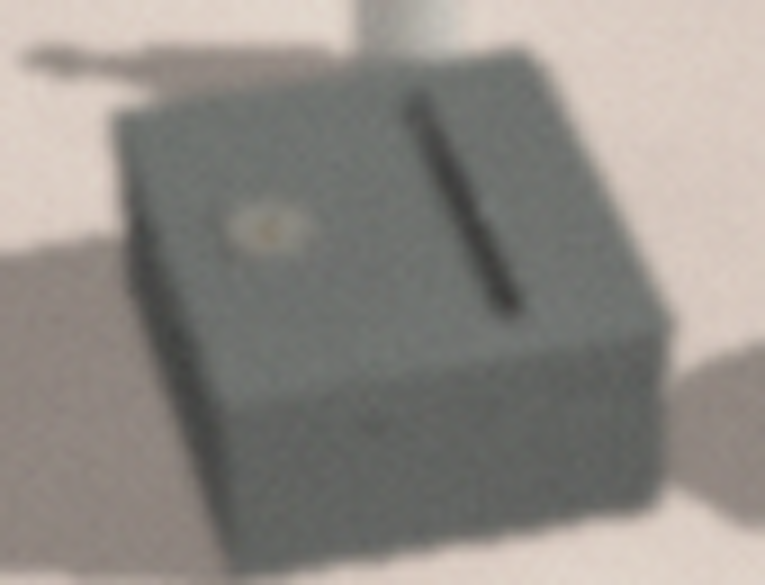

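The side crop shows the lock plate at about (254.7,155.7), with the key slot across the lid. I move towards the pull.

```bash
python3 -m pendant '[{"dx":-2.51,"dy":-3.2,"hand":3.4},{"dx":-2.51,"dy":-3.2,"hand":3.4},{"dx":-2.51,"dy":-3.2,"hand":3.4},{"dx":-2.51,"dy":-3.2,"hand":3.4},{"dx":-2.51,"dy":-3.2,"hand":3.4},{"dx":-2.51,"dy":-3.2,"hand":3.4},{"dx":-2.51,"dy":-3.2,"hand":3.4},{"dx":-2.51,"dy":-3.2,"hand":3.4}]' 30
python3 -m pendant '[{"dx":-2.51,"dy":-3.2,"hand":3.4},{"dx":-2.51,"dy":-3.2,"hand":3.4},{"dx":-2.51,"dy":-3.2,"hand":3.4},{"dx":-2.51,"dy":-3.2,"hand":3.4},{"dx":-2.51,"dy":-3.2,"hand":3.4},{"dx":-2.51,"dy":-3.2,"hand":3.4},{"dx":-2.51,"dy":-3.2,"hand":3.4},{"dx":-2.51,"dy":-3.2,"hand":3.4}]'
python3 -m pendant '[{"dx":-2.51,"dy":-3.2},{"dx":-2.51,"dy":-3.2},{"dx":-2.51,"dy":-3.2},{"dx":-2.51,"dy":-3.2},{"dx":-2.51,"dy":-3.2},{"wz":7.03},{"wz":7.03},{"wz":7.03}]'
python3 -m pendant '[{"wz":7.03},{"wz":7.03},{"wz":7.03},{"wz":7.03},{"wz":7.03},{"wz":7.03},{"wz":7.03},{"wz":7.03}]'
python3 - <<'E'
from h import *
delta([.5006,-.266,.110],80.8)
E
```

```text
t 0.3 pos [0.1477 0.5556 0.2052] rpy [-179.97   -0.    165.11] F [ 0.4 -0.2  0.1] gap 0.0939
 shift cm (tool axes) [-55.216 -70.328   9.553]
 rotvec tool deg [-3.000e-02  2.000e-02  8.431e+01]$[0]: bad value
$[0]: bad value
$[0]: bad value
$[0]: bad value
```

```bash
python3 -m pendant '[{"wx":0,"wy":0,"wz":0,"dx":-2.51,"dy":-3.2,"dz":0,"hand":3.4}]' 30; python3 -m pendant --help
```

```text
clock: 0.38
tool_pos: [0.1628, 0.5234, 0.2048]
eef_rot: [179.7, -0.1, 165.3]
force: [1.7, 0.8, 0.3]
finger_gap: 0.0903invalid input: not JSON, or not a number
```

```bash
python3 -m pendant '[{"wx":0,"wy":0,"wz":0,"dx":-2.51,"dy":-3.2,"dz":0,"hand":3.4},{"wx":0,"wy":0,"wz":0,"dx":-2.51,"dy":-3.2,"dz":0,"hand":3.4},{"wx":0,"wy":0,"wz":0,"dx":-2.51,"dy":-3.2,"dz":0,"hand":3.4},{"wx":0,"wy":0,"wz":0,"dx":-2.51,"dy":-3.2,"dz":0,"hand":3.4},{"wx":0,"wy":0,"wz":0,"dx":-2.51,"dy":-3.2,"dz":0,"hand":3.4},{"wx":0,"wy":0,"wz":0,"dx":-2.51,"dy":-3.2,"dz":0,"hand":3.4},{"wx":0,"wy":0,"wz":0,"dx":-2.51,"dy":-3.2,"dz":0,"hand":3.4},{"wx":0,"wy":0,"wz":0,"dx":-2.51,"dy":-3.2,"dz":0,"hand":3.4}]'
python3 -m pendant '[{"wx":0,"wy":0,"wz":0,"dx":-2.51,"dy":-3.2,"dz":0,"hand":3.4},{"wx":0,"wy":0,"wz":0,"dx":-2.51,"dy":-3.2,"dz":0,"hand":3.4},{"wx":0,"wy":0,"wz":0,"dx":-2.51,"dy":-3.2,"dz":0,"hand":3.4},{"wx":0,"wy":0,"wz":0,"dx":-2.51,"dy":-3.2,"dz":0,"hand":3.4},{"wx":0,"wy":0,"wz":0,"dx":-2.51,"dy":-3.2,"dz":0,"hand":3.4},{"wx":0,"wy":0,"wz":0,"dx":-2.51,"dy":-3.2,"dz":0,"hand":3.4},{"wx":0,"wy":0,"wz":0,"dx":-2.51,"dy":-3.2,"dz":0,"hand":3.4},{"wx":0,"wy":0,"wz":0,"dx":-2.51,"dy":-3.2,"dz":0,"hand":3.4}]'
python3 -m pendant '[{"wx":0,"wy":0,"wz":0,"dx":-2.51,"dy":-3.2,"dz":0,"hand":3.4},{"wx":0,"wy":0,"wz":0,"dx":-2.51,"dy":-3.2,"dz":0,"hand":3.4},{"wx":0,"wy":0,"wz":0,"dx":-2.51,"dy":-3.2,"dz":0,"hand":3.4},{"wx":0,"wy":0,"wz":0,"dx":-2.51,"dy":-3.2,"dz":0,"hand":3.4},{"wx":0,"wy":0,"wz":0,"dx":-2.51,"dy":-3.2,"dz":0,"hand":3.4},{"wx":0,"wy":0,"wz":7,"dx":0,"dy":0,"dz":0,"hand":3.4},{"wx":0,"wy":0,"wz":7,"dx":0,"dy":0,"dz":0,"hand":3.4},{"wx":0,"wy":0,"wz":7,"dx":0,"dy":0,"dz":0,"hand":3.4}]'
python3 -m pendant '[{"wx":0,"wy":0,"wz":7,"dx":0,"dy":0,"dz":0,"hand":3.4},{"wx":0,"wy":0,"wz":7,"dx":0,"dy":0,"dz":0,"hand":3.4},{"wx":0,"wy":0,"wz":7,"dx":0,"dy":0,"dz":0,"hand":3.4},{"wx":0,"wy":0,"wz":7,"dx":0,"dy":0,"dz":0,"hand":3.4},{"wx":0,"wy":0,"wz":7,"dx":0,"dy":0,"dz":0,"hand":3.4},{"wx":0,"wy":0,"wz":7,"dx":0,"dy":0,"dz":0,"hand":3.4},{"wx":0,"wy":0,"wz":7,"dx":0,"dy":0,"dz":0,"hand":3.4},{"wx":0,"wy":0,"wz":7,"dx":0,"dy":0,"dz":0,"hand":3.4}]'
python3 - <<'E'
from h import *
delta([.5006,-.266,.110],80.8)
E
```

```text
clock: 1.05
tool_pos: [0.2922, 0.2177, 0.2057]
eef_rot: [180.0, 0.1, 165.2]
force: [1.4, 0.1, -0.7]
finger_gap: 0.0373
clock: 1.72
tool_pos: [0.4206, -0.0818, 0.2057]
eef_rot: [180.0, 0.0, 165.1]
force: [1.5, -0.1, 0.7]
finger_gap: 0.0343
clock: 2.38
tool_pos: [0.5006, -0.2675, 0.2047]
eef_rot: [180.0, -0.1, 143.7]
force: [-0.1, 0.1, -0.2]
finger_gap: 0.0339
clock: 3.05
tool_pos: [0.5005, -0.2665, 0.2054]
eef_rot: [-180.0, -0.0, 87.8]
force: [0.9, -0.2, -0.1]
finger_gap: 0.0341
t 3.05 pos [ 0.5005 -0.2665  0.2054] rpy [-1.7999e+02 -1.0000e-02  8.7770e+01] F [ 0.9 -0.2 -0.1] gap 0.0341
 shift cm (tool axes) [4.400e-02 9.000e-03 9.537e+00]
 rotvec tool deg [-0.01 -0.01  6.97]
```

```bash
python3 -m pendant '[{"wx":0,"wy":0,"wz":7,"dx":0,"dy":0,"dz":2.5,"hand":3.4},{"wx":0,"wy":0,"wz":0,"dx":0,"dy":0,"dz":3,"hand":3.4},{"wx":0,"wy":0,"wz":0,"dx":0,"dy":0,"dz":2,"hand":3.4},{"wx":0,"wy":0,"wz":0,"dx":0,"dy":0,"dz":1.4,"hand":3.4},{"wx":0,"wy":0,"wz":0,"dx":0,"dy":0,"dz":0,"hand":3.4}]'
python3 - <<'E'
from h import *
delta([.5006,-.266,.096],80.8)
a=eyes.get_image("top"); b=eyes.get_image("side")
crop(a,335,425,165,240,8,"pics/t2.png");crop(b,270,350,215,295,7,"pics/s2.png")
E
```

```text
clock: 3.47
tool_pos: [0.4984, -0.265, 0.1132]
eef_rot: [-179.6, -0.2, 81.1]
force: [-0.4, -0.4, -0.2]
finger_gap: 0.0338
t 3.47 pos [ 0.4984 -0.265   0.1132] rpy [-179.65   -0.18   81.11] F [-0.4 -0.4 -0.2] gap 0.0338
 shift cm (tool axes) [-0.066  0.244  1.718]
 rotvec tool deg [-0.35 -0.18  0.31]
```

View pics/s2.png

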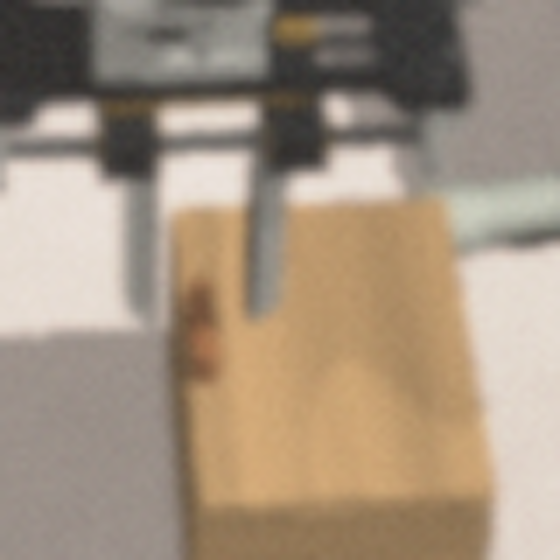

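In the side crop the fingers straddle the red pull at crop (200,335), a little above it. I go down and close.

```bash
python3 -m pendant '[{"wx":0,"wy":0,"wz":0,"dx":0,"dy":0,"dz":0.8,"hand":3.4},{"wx":0,"wy":0,"wz":0,"dx":0,"dy":0,"dz":0.5,"hand":3.4},{"wx":0,"wy":0,"wz":0,"dx":0,"dy":0,"dz":0.2,"hand":3.4},{"wx":0,"wy":0,"wz":0,"dx":0,"dy":0,"dz":0,"hand":3.4},{"wx":0,"wy":0,"wz":0,"dx":0,"dy":0,"dz":0,"hand":3.4}]'
python3 - <<'E'
from h import *
delta([.5006,-.266,.096],80.8)
E
```

```text
clock: 3.98
tool_pos: [0.5006, -0.2666, 0.1016]
eef_rot: [180.0, 0.0, 81.1]
force: [1.2, 0.4, 0.9]
finger_gap: 0.0339
t 3.98 pos [ 0.5006 -0.2666  0.1016] rpy [179.98   0.    81.12] F [1.2 0.4 0.9] gap 0.0339
 shift cm (tool axes) [ 0.054 -0.013  0.562]
 rotvec tool deg [0.02 0.   0.32]
```

```bash
python3 -m pendant '[{"wx":0,"wy":0,"wz":0.3,"dx":0,"dy":0,"dz":0.5,"hand":3.4},{"wx":0,"wy":0,"wz":0,"dx":0,"dy":0,"dz":0,"hand":0.5},{"wx":0,"wy":0,"wz":0,"dx":0,"dy":0,"dz":0,"hand":0.5},{"wx":0,"wy":0,"wz":0,"dx":0,"dy":0,"dz":0,"hand":0.5},{"wx":0,"wy":0,"wz":0,"dx":0,"dy":0,"dz":0,"hand":0.5},{"wx":0,"wy":0,"wz":0,"dx":0,"dy":0,"dz":0,"hand":0.5}]' 30
python3 - <<'E'
from h import *
delta([.5006,-.266,.096],80.8)
E
```

```text
clock: 4.48
tool_pos: [0.5007, -0.2665, 0.0965]
eef_rot: [180.0, -0.0, 80.8]
force: [-0.6, 0.2, -0.5]
finger_gap: 0.0097
t 4.48 pos [ 0.5007 -0.2665  0.0965] rpy [179.99  -0.    80.82] F [-0.6  0.2 -0.5] gap 0.0097
 shift cm (tool axes) [ 0.05  -0.015  0.054]
 rotvec tool deg [ 0.01 -0.    0.02]
```

Gripped: the gap is 9.7 mm on a 10 mm bar. Next I tip the lid about the far rim, 14° in 2° steps.

```bash
python3 -m pendant '[{"wx":2,"wy":0,"wz":0,"dx":0,"dy":0.045,"dz":-0.36,"hand":0.5},{"wx":2,"wy":0,"wz":0,"dx":0,"dy":0.045,"dz":-0.36,"hand":0.5},{"wx":2,"wy":0,"wz":0,"dx":0,"dy":0.045,"dz":-0.36,"hand":0.5},{"wx":2,"wy":0,"wz":0,"dx":0,"dy":0.045,"dz":-0.36,"hand":0.5},{"wx":2,"wy":0,"wz":0,"dx":0,"dy":0.045,"dz":-0.36,"hand":0.5},{"wx":2,"wy":0,"wz":0,"dx":0,"dy":0.045,"dz":-0.36,"hand":0.5},{"wx":2,"wy":0,"wz":0,"dx":0,"dy":0.045,"dz":-0.36,"hand":0.5},{"wx":0,"wy":0,"wz":0,"dx":0,"dy":0,"dz":0,"hand":0.5}]'
python3 -m pendant '[{"wx":0,"wy":0,"wz":0,"dx":0,"dy":0,"dz":0,"hand":0.5},{"wx":0,"wy":0,"wz":0,"dx":0,"dy":0,"dz":0,"hand":0.5}]'
python3 - <<'E'
from h import *
b=eyes.get_image("side");a=eyes.get_image("top")
crop(b,250,370,215,315,6,"pics/s3.png")
delta([.5006,-.266,.096],80.8)
W=world(a)
# lid top plane fit
w=W[180:225,350:410].reshape(-1,3); w=w[(w[:,2]>.085)&(w[:,2]<.14)]
hsv=None
A=np.c_[w[:,:2],np.ones(len(w))]; c=np.linalg.lstsq(A,w[:,2],rcond=None)[0]; 
for _ in range(5):
    r=abs(A@c-w[:,2])<.004; c=np.linalg.lstsq(A[r],w[r,2],rcond=None)[0]
print("tilt",np.degrees(np.arctan(np.hypot(c[0],c[1]))),r.sum(),len(r), "z at far edge",c@[.548+.055*.987,-.2737-.055*.16,1])
E
```

```text
clock: 5.15
tool_pos: [0.508, -0.2679, 0.1206]
eef_rot: [-166.0, 0.0, 80.9]
force: [-0.7, 0.3, -2.3]
finger_gap: 0.0099
clock: 5.32
tool_pos: [0.5061, -0.2673, 0.1208]
eef_rot: [-166.0, -0.0, 80.8]
force: [0.1, -0.2, -0.7]
finger_gap: 0.0099
t 5.42 pos [ 0.5057 -0.2672  0.1211] rpy [-1.6601e+02 -1.0000e-02  8.0800e+01] F [-0.3  0.1 -0.5] gap 0.01
 shift cm (tool axes) [0.038 0.101 2.564]
 rotvec tool deg [-1.399e+01 -1.000e-02  0.000e+00]
tilt 13.587263951342598 653 795 z at far edge 0.0923983336007459
```

View pics/s3.png

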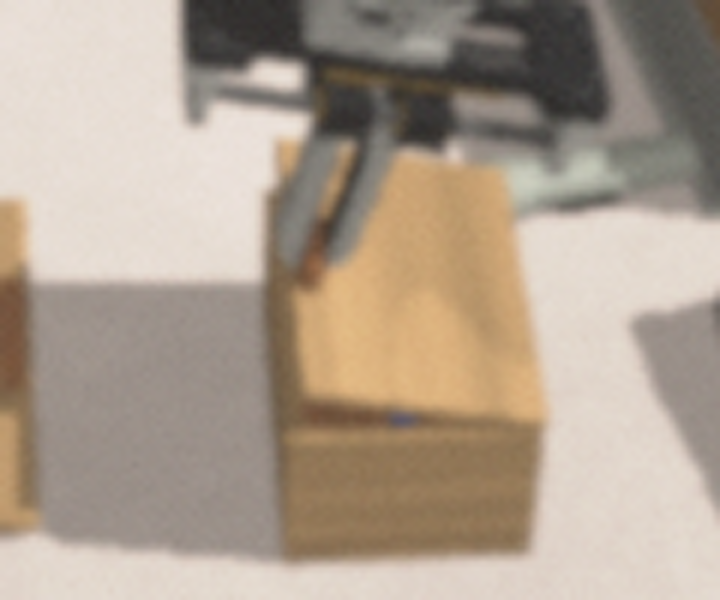

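The side crop shows the lid tipped, with a dark gap at crop (340,415) and the far edge still on the rim. The depth fit gives a 13.6° tilt. Now I lift, level and check the landing area.

```bash
python3 -m pendant '[{"wx":0,"wy":0,"wz":0,"dx":0,"dy":-0.24,"dz":-0.97,"hand":0.5},{"wx":0,"wy":0,"wz":0,"dx":0,"dy":-0.36,"dz":-1.46,"hand":0.5},{"wx":0,"wy":0,"wz":0,"dx":0,"dy":-0.36,"dz":-1.46,"hand":0.5},{"wx":-2,"wy":0,"wz":0,"dx":0,"dy":-0.36,"dz":-1.46,"hand":0.5},{"wx":-4,"wy":0,"wz":0,"dx":0,"dy":-0.24,"dz":-1.46,"hand":0.5},{"wx":-4,"wy":0,"wz":0,"dx":0,"dy":-0.12,"dz":-1.0,"hand":0.5},{"wx":-4,"wy":0,"wz":0,"dx":0,"dy":0,"dz":-1.0,"hand":0.5},{"wx":0,"wy":0,"wz":0,"dx":0,"dy":0,"dz":0,"hand":0.5}]'
python3 - <<'E'
from h import *
a=eyes.get_image("top"); W=world(a)
for n,(u,v) in dict(whistle=(275,157),light=(272,267),torch=(330,165),lbR=(216,215)).items(): print(n,dep(a,u,v).round(3))
w=W; r=(w[...,0]>.45)&(w[...,0]<.68)&(w[...,1]>-.14)&(w[...,1]<.10)&(w[...,2]>.01)
p=np.argwhere(r); print(len(p)); 
n,l,s,c=cv2.connectedComponentsWithStats(r.astype(np.uint8))
for k in range(1,n):
    if s[k,4]>5: q=w[l==k]; print(q.min(0).round(3),q.max(0).round(3),s[k,4])
crop(a,230,430,120,290,4,"pics/t4.png")
delta([.503,-.022,.19],80.8)
E
```

```text
clock: 6.08
tool_pos: [0.506, -0.2675, 0.215]
eef_rot: [179.7, 0.1, 80.7]
force: [-0.8, -0.6, -1.4]
finger_gap: 0.0098
whistle [ 0.671 -0.005  0.021]
light [0.378 0.002 0.036]
torch [ 0.647 -0.151  0.035]
lbR [0.515 0.153 0.003]
116
[ 0.644 -0.01   0.012] [0.68  0.006 0.025] 75
[ 0.623 -0.14   0.013] [ 0.678 -0.136  0.029] 29
t 6.13 pos [ 0.5066 -0.2677  0.2135] rpy [1.7987e+02 9.0000e-02 8.0740e+01] F [ 0.4  1.  -1.1] gap 0.0095
 shift cm (tool axes) [24.191 -4.313  2.308]
 rotvec tool deg [ 0.13  0.09 -0.06]
```

View pics/t4.png

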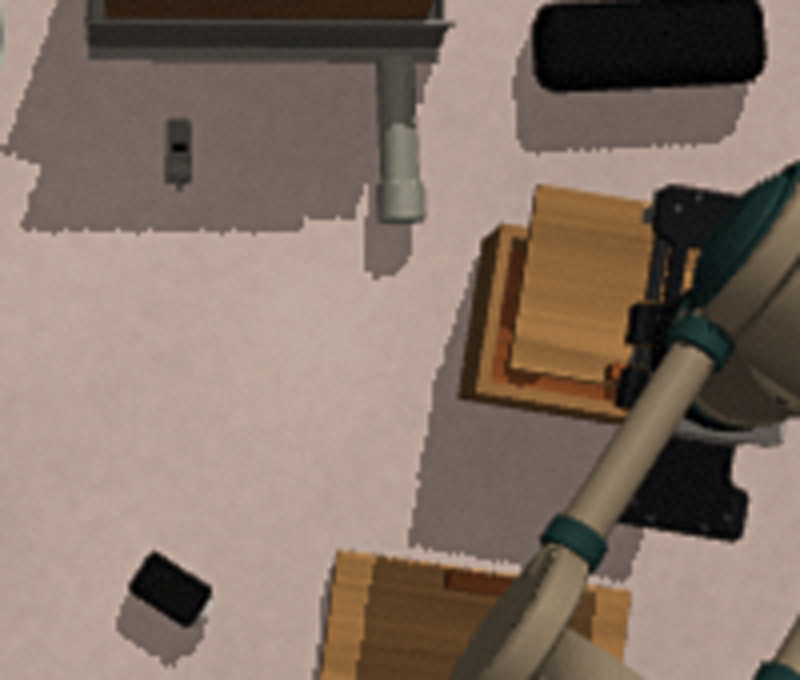

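The top crop shows the lid level and clear of the box. The landing area around crop (260,330) is free: whistle x≥0.644, torch y<-0.136, letter box y>0.15. I carry the lid there and lower it.

```bash
python3 -m pendant '[{"wx":0,"wy":0,"wz":0,"dx":2.2,"dy":-0.5,"dz":0,"hand":0.5},{"wx":0,"wy":0,"wz":0,"dx":3.6,"dy":-0.8,"dz":0,"hand":0.5},{"wx":0,"wy":0,"wz":0,"dx":3.8,"dy":-0.8,"dz":0,"hand":0.5},{"wx":0,"wy":0,"wz":0,"dx":3.8,"dy":-0.8,"dz":0,"hand":0.5},{"wx":0,"wy":0,"wz":0,"dx":3.8,"dy":-0.8,"dz":0,"hand":0.5},{"wx":0,"wy":0,"wz":0,"dx":3.8,"dy":-0.8,"dz":0,"hand":0.5},{"wx":0,"wy":0,"wz":0,"dx":3.2,"dy":-0.8,"dz":0,"hand":0.5},{"wx":0,"wy":0,"wz":0,"dx":0,"dy":0,"dz":1,"hand":0.5}]'
python3 -m pendant '[{"wx":0,"wy":0,"wz":0,"dx":0,"dy":0,"dz":2.5,"hand":0.5},{"wx":0,"wy":0,"wz":0,"dx":0,"dy":0,"dz":3,"hand":0.5},{"wx":0,"wy":0,"wz":0,"dx":0,"dy":0,"dz":3,"hand":0.5},{"wx":0,"wy":0,"wz":0,"dx":0,"dy":0,"dz":3,"hand":0.5},{"wx":0,"wy":0,"wz":0,"dx":0,"dy":0,"dz":2,"hand":0.5},{"wx":0,"wy":0,"wz":0,"dx":0,"dy":0,"dz":1.5,"hand":0.5},{"wx":0,"wy":0,"wz":0,"dx":0,"dy":0,"dz":0.5,"hand":0.5},{"wx":0,"wy":0,"wz":0,"dx":0,"dy":0,"dz":0,"hand":0.5}]'
python3 - <<'E'
from h import *
delta([.492,-.02,.0175],80.8)
E
```

```text
clock: 6.8
tool_pos: [0.4943, -0.0147, 0.2019]
eef_rot: [-180.0, -0.2, 81.1]
force: [0.4, 0.4, -1.3]
finger_gap: 0.0096
clock: 7.47
tool_pos: [0.4932, -0.0205, 0.0441]
eef_rot: [-179.7, 0.0, 80.8]
force: [0.6, -0.7, -0.5]
finger_gap: 0.0097
t 7.47 pos [ 0.4932 -0.0205  0.0441] rpy [-1.7971e+02  2.0000e-02  8.0820e+01] F [ 0.6 -0.7 -0.5] gap 0.0097
 shift cm (tool axes) [ 0.029 -0.109  2.662]
 rotvec tool deg [-0.29  0.02  0.02]
```

```bash
python3 -m pendant '[{"wx":0,"wy":0,"wz":0,"dx":0,"dy":0,"dz":0.8,"hand":0.5},{"wx":0,"wy":0,"wz":0,"dx":0,"dy":0,"dz":0.6,"hand":0.5},{"wx":0,"wy":0,"wz":0,"dx":0,"dy":0,"dz":0.4,"hand":0.5},{"wx":0,"wy":0,"wz":0,"dx":0,"dy":0,"dz":0.3,"hand":0.5},{"wx":0,"wy":0,"wz":0,"dx":0,"dy":0,"dz":0.2,"hand":0.5},{"wx":0,"wy":0,"wz":0,"dx":0,"dy":0,"dz":0.15,"hand":0.5},{"wx":0,"wy":0,"wz":0,"dx":0,"dy":0,"dz":0,"hand":0.5},{"wx":0,"wy":0,"wz":0,"dx":0,"dy":0,"dz":0,"hand":0.5}]'
python3 - <<'E'
from h import *
delta([.492,-.02,.0175],80.8)
b=eyes.get_image("side"); crop(b,200,340,170,280,5,"pics/s5.png")
a=eyes.get_image("top");W=world(a)
print(np.array2string(W[195:235:6,262:312:6,2].round(3)))
E
```

```text
clock: 8.13
tool_pos: [0.4944, -0.0203, 0.0217]
eef_rot: [180.0, -0.0, 80.8]
force: [-0.1, -0.7, -1.6]
finger_gap: 0.0098
t 8.13 pos [ 0.4944 -0.0203  0.0217] rpy [179.98  -0.    80.82] F [-0.1 -0.7 -1.6] gap 0.0098
 shift cm (tool axes) [-0.006 -0.237  0.422]
 rotvec tool deg [ 0.02 -0.    0.02]
[[0.448 0.398 0.439 0.437 0.433 0.427 0.418 1.458 0.017]
 [0.452 0.451 0.45  0.448 0.444 0.445 0.442 0.441 0.437]
 [0.453 0.449 0.451 0.449 0.449 0.452 0.453 0.447 0.453]
 [0.453 0.45  0.453 0.453 0.449 0.45  0.452 0.45  0.455]
 [0.449 0.447 0.449 0.448 0.45  0.45  0.446 0.45  0.451]
 [0.454 0.435 0.442 0.444 0.441 0.444 0.446 0.445 0.452]
 [0.44  0.213 0.418 0.424 0.427 0.434 0.437 0.451 0.451]]
```

View pics/s5.png

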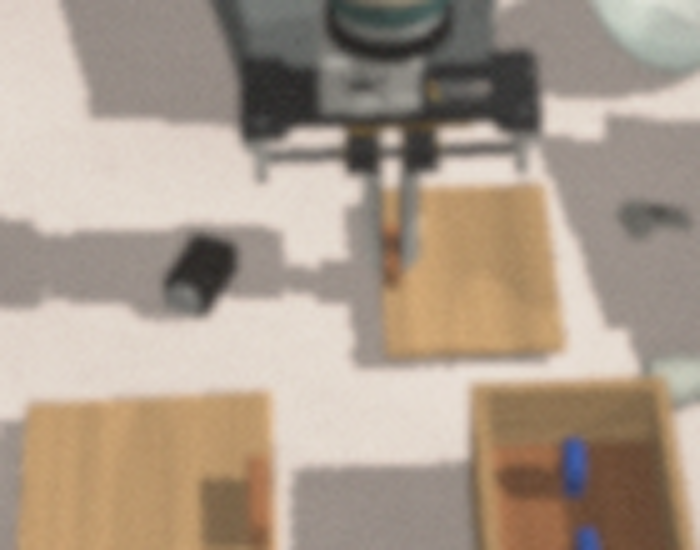

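The side crop shows the lid level, just above the shelf, with free space all round. Inside the box both blue keys stand in their slots. I lower the last few millimetres.

```bash
python3 -m pendant '[{"wx":0,"wy":0,"wz":0,"dx":0,"dy":0,"dz":0.15,"hand":0.5},{"wx":0,"wy":0,"wz":0,"dx":0,"dy":0,"dz":0.15,"hand":0.5},{"wx":0,"wy":0,"wz":0,"dx":0,"dy":0,"dz":0.1,"hand":0.5},{"wx":0,"wy":0,"wz":0,"dx":0,"dy":0,"dz":0.05,"hand":0.5},{"wx":0,"wy":0,"wz":0,"dx":0,"dy":0,"dz":0,"hand":0.5},{"wx":0,"wy":0,"wz":0,"dx":0,"dy":0,"dz":0,"hand":0.5}]'
```

```text
clock: 8.73
tool_pos: [0.4942, -0.0203, 0.0175]
eef_rot: [180.0, -0.0, 80.8]
force: [-1.2, -0.3, 6.2]
finger_gap: 0.0099
```

Contact: 6 N upwards at the expected height. I open and retreat straight up.

```bash
python3 -m pendant '[{"wx":0,"wy":0,"wz":0,"dx":0,"dy":0,"dz":-0.05,"hand":3.4},{"wx":0,"wy":0,"wz":0,"dx":0,"dy":0,"dz":0,"hand":3.4},{"wx":0,"wy":0,"wz":0,"dx":0,"dy":0,"dz":0,"hand":3.4},{"wx":0,"wy":0,"wz":0,"dx":0,"dy":0,"dz":0,"hand":3.4},{"wx":0,"wy":0,"wz":0,"dx":0,"dy":0,"dz":-0.5,"hand":3.4},{"wx":0,"wy":0,"wz":0,"dx":0,"dy":0,"dz":-1.5,"hand":3.4},{"wx":0,"wy":0,"wz":0,"dx":0,"dy":0,"dz":-3,"hand":3.4},{"wx":0,"wy":0,"wz":0,"dx":0,"dy":0,"dz":-3,"hand":3.4}]'
python3 -m pendant '[{"wx":0,"wy":0,"wz":0,"dx":0,"dy":0,"dz":-4,"hand":3.4},{"wx":0,"wy":0,"wz":0,"dx":0,"dy":0,"dz":-4,"hand":3.4},{"wx":0,"wy":0,"wz":0,"dx":0,"dy":0,"dz":-2,"hand":3.4}]'
python3 - <<'E'
from h import *
a=eyes.get_image("top");b=eyes.get_image("side")
crop(b,200,345,170,310,5,"pics/s6.png"); crop(a,330,430,150,245,7,"pics/t6.png")
for nm,d in(("top",a),("side",b)):
    h=cv2.cvtColor(d["img"],cv2.COLOR_RGB2HSV); m=cv2.inRange(h,(105,130,60),(130,255,255))
    n,l,s,c=cv2.connectedComponentsWithStats(m)
    for k in range(1,n):
        if s[k,4]>8: print(nm,s[k],c[k].round(2),plane(d,*c[k],.074).round(4),np.median(world(d)[l==k],0).round(4))
w=world(b);h=cv2.cvtColor(b["img"],cv2.COLOR_RGB2HSV)
r=(w[...,0]>.45)&(w[...,0]<.64)&(w[...,1]>-.13)&(w[...,1]<.09)&(w[...,2]>.008)&(w[...,2]<.018)&(h[...,1]>70)
P=w[r]; print("lid",len(P),cv2.minAreaRect(P[:,:2].astype(np.float32)*1000)); A=np.c_[P[:,:2],np.ones(len(P))]; c=np.linalg.lstsq(A,P[:,2],rcond=None)[0]; print("slope",c[:2],"z",np.median(P[:,2]))
E
```

```text
clock: 9.4
tool_pos: [0.4932, -0.0201, 0.0978]
eef_rot: [-179.8, -0.0, 80.8]
force: [0.8, 0.2, -0.6]
finger_gap: 0.034
clock: 9.65
tool_pos: [0.4963, -0.0206, 0.2027]
eef_rot: [179.6, -0.0, 80.8]
force: [0.9, 0.5, 0.4]
finger_gap: 0.0339
top [361 198  10   4  36] [365.67 199.42] [ 0.5525 -0.2378  0.074 ] [ 0.5536 -0.2384  0.0706]
top [389 202   9   5  32] [392.91 203.72] [ 0.5417 -0.308   0.074 ] [ 0.5412 -0.3078  0.0738]
side [314 259   2   7  14] [314.5 262. ] [ 0.5515 -0.2516  0.074 ] [ 0.553  -0.2474  0.0688]
side [316 277   3   7  15] [317.13 280.  ] [ 0.542  -0.3142  0.074 ] [ 0.5426 -0.3121  0.0722]
lid 1052 ((543.116943359375, -30.45136260986328), (156.96014404296875, 107.6385269165039), 80.68612670898438)
slope [-0.00023362 -0.0003865 ] z 0.013192080771177232
```

View pics/s6.png

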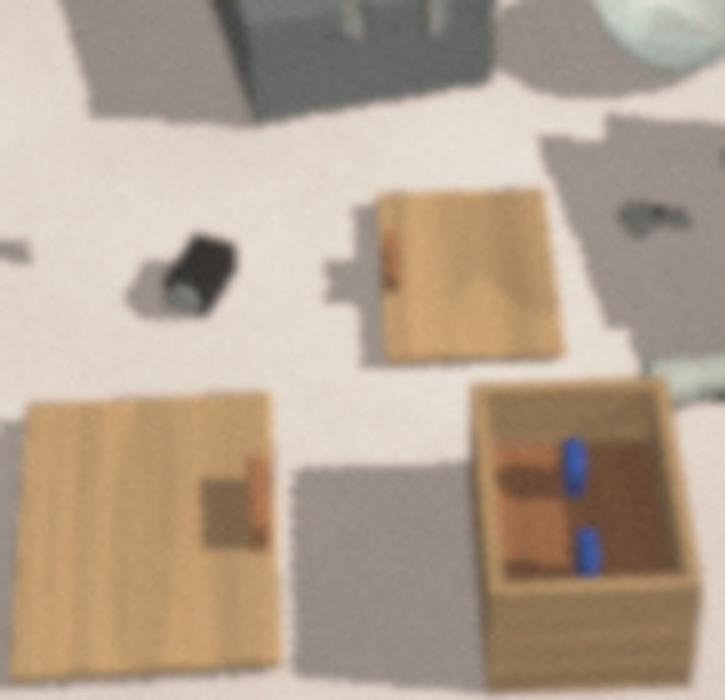

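View pics/t6.png

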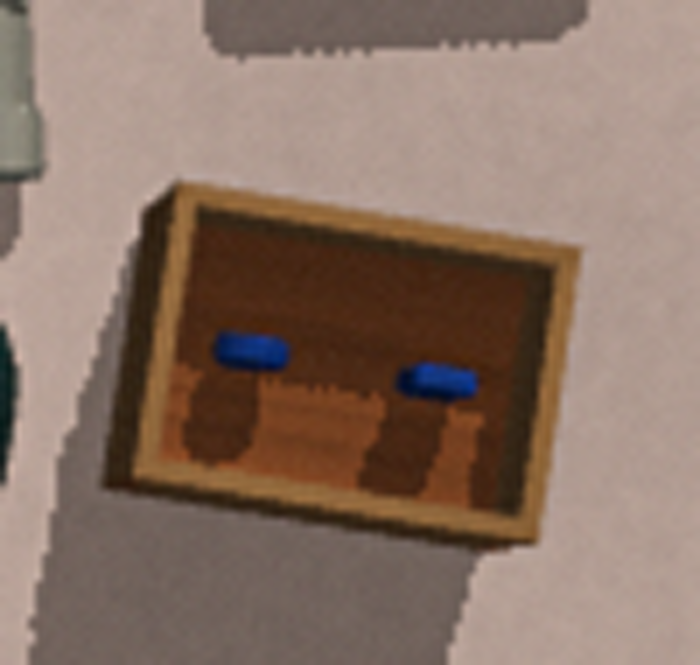

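The side crop shows the lid flat on the shelf at about (293,225), z=0.013 with slope 0. The key candidates in the top view are (365.7,199.4), which looks wider with a rounded shadow, and (392.9,203.7), narrower with a square shadow. I check this with depth profiles along the heads and a close crop.

Run:
```python
from h import *
a=eyes.get_image("top");b=eyes.get_image("side")
acc=[]
for d,nm in((a,"top"),(b,"side")):
    h=cv2.cvtColor(d["img"],cv2.COLOR_RGB2HSV); m=cv2.inRange(h,(105,110,50),(130,255,255)); W=world(d)
    n,l,s,c=cv2.connectedComponentsWithStats(m)
    for k in range(1,n):
        if s[k,4]<8: continue
        print(nm,s[k])
        rng=range(s[k,0],s[k,0]+s[k,2]) if nm=="top" else range(s[k,1],s[k,1]+s[k,3])
        for t in rng:
            q=W[l==k][(np.argwhere(l==k)[:,1]==t) if nm=="top" else (np.argwhere(l==k)[:,0]==t)]
            print("  ",t,len(q),"y %.3f zmax %.3f zmin %.3f"%(q[:,1].mean(),q[:,2].max(),q[:,2].min()))
x=cv2.resize(a["img"][190:222,352:408,::-1],None,fx=12,fy=12,interpolation=cv2.INTER_LANCZOS4)
y=cv2.resize(b["img"][250:294,296:340,::-1],None,fx=9,fy=9,interpolation=cv2.INTER_LANCZOS4)
y=cv2.resize(y,(384,384)); x=x[:384]; o=np.zeros((384,672,3),np.uint8); cv2.imwrite("pics/k1.png",x); cv2.imwrite("pics/k2.png",y)
```

```text
top [361 198  10   5  40]
   361 3 y -0.227 zmax 0.066 zmin 0.064
   362 4 y -0.169 zmax 1.458 zmin 0.060
   363 4 y -0.232 zmax 0.071 zmin 0.067
   364 4 y -0.234 zmax 0.073 zmin 0.070
   365 4 y -0.236 zmax 0.077 zmin 0.071
   366 4 y -0.239 zmax 0.076 zmin 0.070
   367 4 y -0.241 zmax 0.075 zmin 0.070
   368 5 y -0.245 zmax 0.075 zmin 0.060
   369 5 y -0.248 zmax 0.071 zmin 0.062
   370 3 y -0.250 zmax 0.072 zmin 0.068
top [389 202   9   5  36]
   389 4 y -0.298 zmax 0.075 zmin 0.070
   390 4 y -0.300 zmax 0.080 zmin 0.071
   391 4 y -0.303 zmax 0.079 zmin 0.071
   392 4 y -0.306 zmax 0.079 zmin 0.066
   393 4 y -0.309 zmax 0.073 zmin 0.071
   394 5 y -0.311 zmax 0.078 zmin 0.068
   395 4 y -0.314 zmax 0.076 zmin 0.069
   396 4 y -0.316 zmax 0.080 zmin 0.072
   397 3 y -0.319 zmax 0.072 zmin 0.070
side [313 259   4   9  23]
   259 2 y -0.237 zmax 0.071 zmin 0.067
   260 3 y -0.243 zmax 0.074 zmin 0.071
   261 4 y -0.245 zmax 0.072 zmin 0.070
   262 3 y -0.248 zmax 0.070 zmin 0.068
   263 4 y -0.249 zmax 0.069 zmin 0.063
   264 2 y -0.252 zmax 0.067 zmin 0.065
   265 2 y -0.253 zmax 0.066 zmin 0.060
   266 2 y -0.253 zmax 0.060 zmin 0.059
   267 1 y -0.250 zmax 0.052 zmin 0.052
side [316 276   3   8  21]
   276 1 y -0.303 zmax 0.076 zmin 0.076
   277 3 y -0.303 zmax 0.074 zmin 0.072
   278 3 y -0.307 zmax 0.075 zmin 0.072
   279 3 y -0.311 zmax 0.075 zmin 0.071
   280 3 y -0.315 zmax 0.077 zmin 0.073
   281 3 y -0.317 zmax 0.076 zmin 0.071
   282 3 y -0.318 zmax 0.072 zmin 0.070
   283 2 y -0.322 zmax 0.073 zmin 0.068
```

View pics/k1.png

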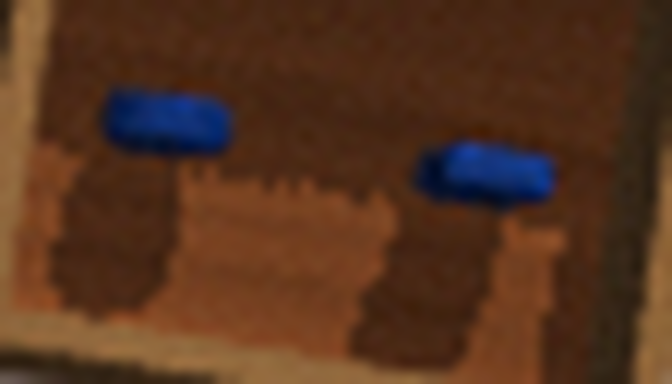

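View pics/k2.png

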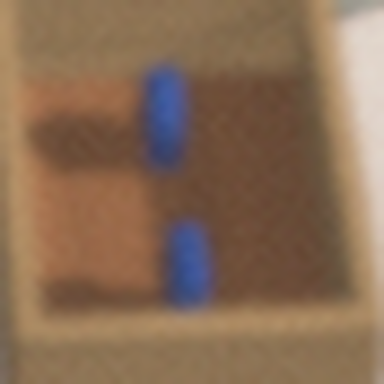

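The depth settles it. The left head rounds off at its ends (0.064 → 0.074 → 0.068). The right head at (392.9,203.7) is flat along its width and 24 mm wide, so it is the square letter-box key at about (0.542,-0.308). The box geometry gives (0.5424,-0.3083), which agrees.

Run:
```python
from h import *
delta([.542,-.308,.10],80.8)
```

```text
t 9.85 pos [ 0.494  -0.0203  0.1976] rpy [179.98  -0.    80.82] F [-0.3  0.  -0.7] gap 0.0342
 shift cm (tool axes) [-27.639   9.33    9.762]
 rotvec tool deg [ 0.02 -0.    0.02]
```

```bash
python3 -m pendant '[{"wx":0,"wy":0,"wz":0,"dx":-3.46,"dy":1.17,"dz":0,"hand":3.4},{"wx":0,"wy":0,"wz":0,"dx":-3.46,"dy":1.17,"dz":0,"hand":3.4},{"wx":0,"wy":0,"wz":0,"dx":-3.46,"dy":1.17,"dz":0,"hand":3.4},{"wx":0,"wy":0,"wz":0,"dx":-3.46,"dy":1.17,"dz":0,"hand":3.4},{"wx":0,"wy":0,"wz":0,"dx":-3.46,"dy":1.17,"dz":0,"hand":3.4},{"wx":0,"wy":0,"wz":0,"dx":-3.46,"dy":1.17,"dz":0,"hand":3.4},{"wx":0,"wy":0,"wz":0,"dx":-3.46,"dy":1.17,"dz":0,"hand":3.4},{"wx":0,"wy":0,"wz":0,"dx":-3.42,"dy":1.14,"dz":0,"hand":3.4}]'
python3 -m pendant '[{"wx":0,"wy":0,"wz":0,"dx":0,"dy":0,"dz":3,"hand":3.4},{"wx":0,"wy":0,"wz":0,"dx":0,"dy":0,"dz":3,"hand":3.4},{"wx":0,"wy":0,"wz":0,"dx":0,"dy":0,"dz":2.5,"hand":3.4},{"wx":0,"wy":0,"wz":0,"dx":0,"dy":0,"dz":1.0,"hand":3.4},{"wx":0,"wy":0,"wz":0,"dx":0,"dy":0,"dz":0,"hand":3.4},{"wx":0,"wy":0,"wz":0,"dx":0,"dy":0,"dz":0,"hand":3.4},{"wx":0,"wy":0,"wz":0,"dx":0,"dy":0,"dz":0,"hand":3.4}]'
python3 - <<'E'
from h import *
delta([.542,-.308,.046],80.8)
a=eyes.get_image("top");b=eyes.get_image("side")
crop(b,285,350,220,300,8,"pics/s7.png"); crop(a,350,430,160,240,7,"pics/t7.png")
E
```

```text
clock: 10.52
tool_pos: [0.541, -0.3091, 0.1945]
eef_rot: [-179.7, -0.1, 80.8]
force: [1.0, 0.9, 0.9]
finger_gap: 0.034
clock: 11.1
tool_pos: [0.543, -0.3084, 0.1035]
eef_rot: [179.9, 0.0, 80.8]
force: [0.7, -0.1, 0.1]
finger_gap: 0.034
t 11.1 pos [ 0.543  -0.3084  0.1035] rpy [1.799e+02 4.000e-02 8.083e+01] F [ 0.7 -0.1  0.1] gap 0.034
 shift cm (tool axes) [ 0.028 -0.118  5.755]
 rotvec tool deg [0.1  0.04 0.03]
```

View pics/s7.png

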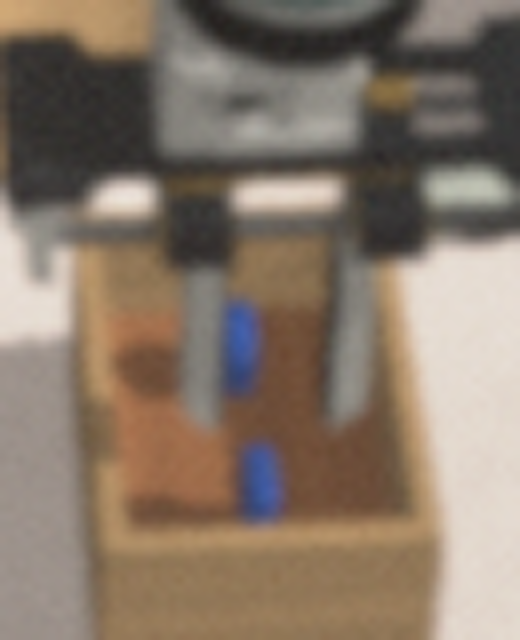

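View pics/t7.png

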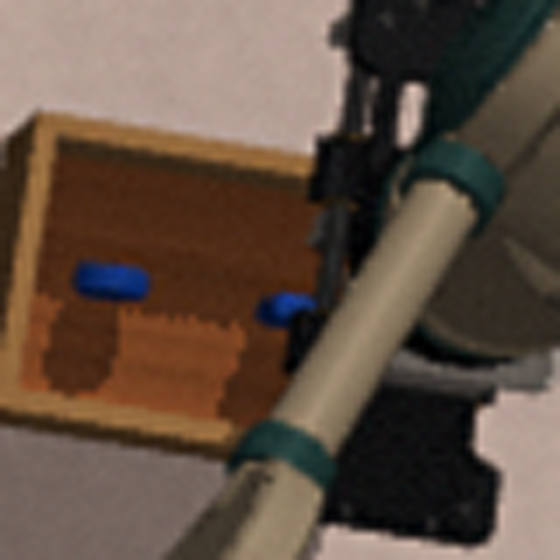

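The near key, at side crop (262,480), lies between the finger lines at 205 and 350. I go down round it.

```bash
python3 -m pendant '[{"wx":0,"wy":0,"wz":0,"dx":0,"dy":-0.1,"dz":1.5,"hand":3.4},{"wx":0,"wy":0,"wz":0,"dx":0,"dy":0,"dz":1.5,"hand":3.4},{"wx":0,"wy":0,"wz":0,"dx":0,"dy":0,"dz":1.2,"hand":3.4},{"wx":0,"wy":0,"wz":0,"dx":0,"dy":0,"dz":1,"hand":3.4},{"wx":0,"wy":0,"wz":0,"dx":0,"dy":0,"dz":0.5,"hand":3.4},{"wx":0,"wy":0,"wz":0,"dx":0,"dy":0,"dz":0,"hand":3.4},{"wx":0,"wy":0,"wz":0,"dx":0,"dy":0,"dz":0,"hand":3.4}]'
python3 - <<'E'
from h import *
delta([.542,-.308,.046],80.8)
b=eyes.get_image("side")
crop(b,285,350,220,300,8,"pics/s8.png")
E
```

```text
clock: 11.78
tool_pos: [0.5416, -0.3081, 0.0461]
eef_rot: [180.0, 0.0, 80.8]
force: [0.9, -0.2, 0.7]
finger_gap: 0.0338
t 11.78 pos [ 0.5416 -0.3081  0.0461] rpy [1.7995e+02 2.0000e-02 8.0820e+01] F [ 0.9 -0.2  0.7] gap 0.0338
 shift cm (tool axes) [0.017 0.033 0.009]
 rotvec tool deg [0.05 0.02 0.02]
```

View pics/s8.png

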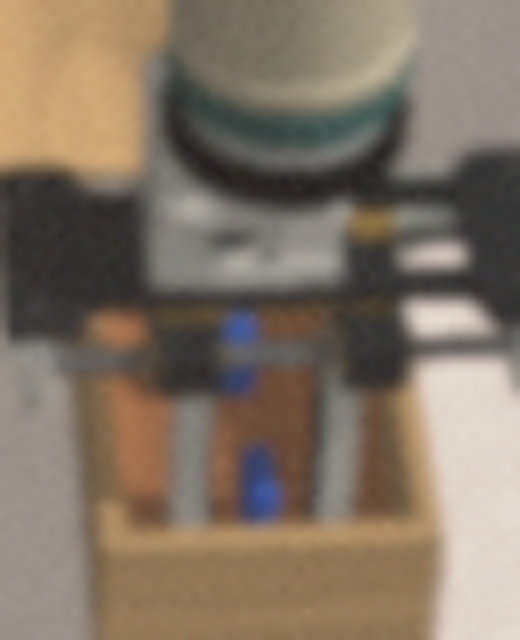

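The key at crop x 262 is centred between the fingers (192 and 338). I close.

```bash
python3 -m pendant '[{"wx":0,"wy":0,"wz":0,"dx":0,"dy":0,"dz":0,"hand":0.5},{"wx":0,"wy":0,"wz":0,"dx":0,"dy":0,"dz":0,"hand":0.5},{"wx":0,"wy":0,"wz":0,"dx":0,"dy":0,"dz":0,"hand":0.5},{"wx":0,"wy":0,"wz":0,"dx":0,"dy":0,"dz":0,"hand":0.5},{"wx":0,"wy":0,"wz":0,"dx":0,"dy":0,"dz":0,"hand":0.5},{"wx":0,"wy":0,"wz":0,"dx":0,"dy":0,"dz":0,"hand":0.5}]' 50
python3 - <<'E'
from h import *
delta([.542,-.308,.046],80.8)
E
```

```text
clock: 12.33
tool_pos: [0.5414, -0.308, 0.0459]
eef_rot: [180.0, 0.0, 80.8]
force: [0.6, 0.1, 1.0]
finger_gap: 0.0096
t 12.33 pos [ 0.5414 -0.308   0.0459] rpy [1.7997e+02 1.0000e-02 8.0820e+01] F [0.6 0.1 1. ] gap 0.0096
 shift cm (tool axes) [ 0.012  0.056 -0.013]
 rotvec tool deg [0.03 0.01 0.02]
```

Gripped at 9.6 mm. I lift straight out of the slot.

```bash
python3 -m pendant '[{"wx":0,"wy":0,"wz":0,"dx":0,"dy":0,"dz":-0.7,"hand":0.5},{"wx":0,"wy":0,"wz":0,"dx":0,"dy":0,"dz":-1.2,"hand":0.5},{"wx":0,"wy":0,"wz":0,"dx":0,"dy":0,"dz":-1.6,"hand":0.5},{"wx":0,"wy":0,"wz":0,"dx":0,"dy":0,"dz":-2.5,"hand":0.5},{"wx":0,"wy":0,"wz":0,"dx":0,"dy":0,"dz":-3,"hand":0.5},{"wx":0,"wy":0,"wz":0,"dx":0,"dy":0,"dz":-3,"hand":0.5},{"wx":0,"wy":0,"wz":0,"dx":0,"dy":0,"dz":-3,"hand":0.5},{"wx":0,"wy":0,"wz":0,"dx":0,"dy":0,"dz":-1,"hand":0.5}]'
python3 - <<'E'
from h import *
delta([.468,.2508,.2],93.7)
E
```

```text
clock: 13.0
tool_pos: [0.543, -0.3092, 0.2108]
eef_rot: [179.6, 0.2, 80.8]
force: [0.8, -0.2, 1.4]
finger_gap: 0.0096
t 13.0 pos [ 0.543  -0.3092  0.2108] rpy [179.58   0.21  80.82] F [ 0.8 -0.2  1.4] gap 0.0096
 shift cm (tool axes) [ 54.089 -16.35    0.77 ]
 rotvec tool deg [  0.39   0.25 -12.88]
```

```bash
python3 -m pendant '[{"wx":0,"wy":0,"wz":0,"dx":3.6,"dy":-1.09,"dz":0,"hand":0.5},{"wx":0,"wy":0,"wz":0,"dx":3.6,"dy":-1.09,"dz":0,"hand":0.5},{"wx":0,"wy":0,"wz":0,"dx":3.6,"dy":-1.09,"dz":0,"hand":0.5},{"wx":0,"wy":0,"wz":0,"dx":3.6,"dy":-1.09,"dz":0,"hand":0.5},{"wx":0,"wy":0,"wz":0,"dx":3.6,"dy":-1.09,"dz":0,"hand":0.5},{"wx":0,"wy":0,"wz":0,"dx":3.6,"dy":-1.09,"dz":0,"hand":0.5},{"wx":0,"wy":0,"wz":0,"dx":3.6,"dy":-1.09,"dz":0,"hand":0.5},{"wx":0,"wy":0,"wz":0,"dx":3.6,"dy":-1.09,"dz":0,"hand":0.5}]'
python3 -m pendant '[{"wx":0,"wy":0,"wz":0,"dx":3.6,"dy":-1.09,"dz":0,"hand":0.5},{"wx":0,"wy":0,"wz":0,"dx":3.6,"dy":-1.09,"dz":0,"hand":0.5},{"wx":0,"wy":0,"wz":0,"dx":3.6,"dy":-1.09,"dz":0,"hand":0.5},{"wx":0,"wy":0,"wz":0,"dx":3.6,"dy":-1.09,"dz":0,"hand":0.5},{"wx":0,"wy":0,"wz":0,"dx":3.6,"dy":-1.09,"dz":0,"hand":0.5},{"wx":0,"wy":0,"wz":0,"dx":3.6,"dy":-1.09,"dz":0,"hand":0.5},{"wx":0,"wy":0,"wz":0,"dx":3.6,"dy":-1.09,"dz":0,"hand":0.5},{"wx":0,"wy":0,"wz":-6.4,"dx":0,"dy":0,"dz":0,"hand":0.5}]'
python3 -m pendant '[{"wx":0,"wy":0,"wz":-6.5,"dx":0,"dy":0,"dz":2,"hand":0.5},{"wx":0,"wy":0,"wz":0,"dx":0,"dy":0,"dz":2,"hand":0.5},{"wx":0,"wy":0,"wz":0,"dx":0,"dy":0,"dz":1,"hand":0.5},{"wx":0,"wy":0,"wz":0,"dx":0,"dy":0,"dz":0,"hand":0.5},{"wx":0,"wy":0,"wz":0,"dx":0,"dy":0,"dz":0,"hand":0.5},{"wx":0,"wy":0,"wz":0,"dx":0,"dy":0,"dz":0,"hand":0.5}]'
python3 - <<'E'
from h import *
delta([.468,.2508,.145],93.7)
a=eyes.get_image("top");b=eyes.get_image("side")
crop(b,225,310,110,195,8,"pics/s9.png"); crop(a,125,225,170,255,7,"pics/t9.png")
E
```

```text
clock: 13.67
tool_pos: [0.4999, -0.0079, 0.2048]
eef_rot: [-179.9, -0.0, 80.8]
force: [0.3, -0.2, -1.1]
finger_gap: 0.0096
clock: 14.33
tool_pos: [0.4642, 0.2574, 0.2047]
eef_rot: [-179.9, -0.2, 87.6]
force: [0.1, -0.9, 0.1]
finger_gap: 0.0097
clock: 14.83
tool_pos: [0.4666, 0.2513, 0.1562]
eef_rot: [179.9, -0.0, 93.7]
force: [-0.1, 0.3, -1.0]
finger_gap: 0.0098
t 14.83 pos [0.4666 0.2513 0.1562] rpy [ 1.7994e+02 -3.0000e-02  9.3680e+01] F [-0.1  0.3 -1. ] gap 0.0098
 shift cm (tool axes) [-0.054  0.131  1.125]
 rotvec tool deg [ 0.06 -0.03 -0.02]
```

View pics/s9.png

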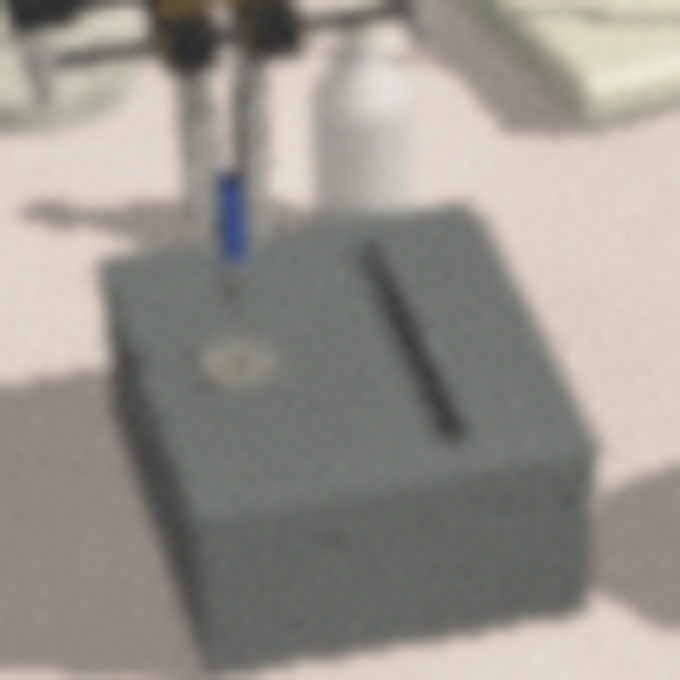

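View pics/t9.png

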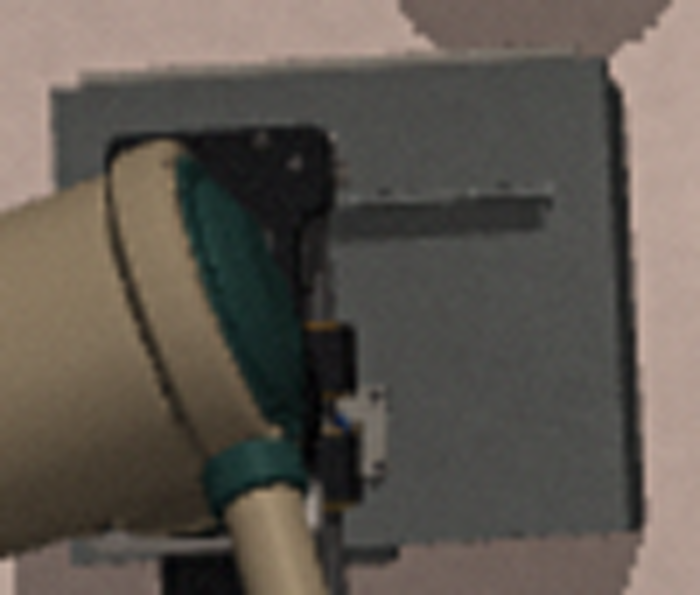

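In the side crop the key hangs upright between the fingers, with its blade tip at crop (233,295) above the plate at crop (240,363). I measure the remaining x error in the same view, blue head against lock plate.

Run:
```python
from h import *
U=[];L=[];D=[]
for i in range(4):
    b=eyes.get_image("side"); h=cv2.cvtColor(b["img"],cv2.COLOR_RGB2HSV)
    sub=(slice(125,150),slice(245,262)); m=cv2.inRange(h,(100,90,50),(130,255,255))[sub]
    mm=cv2.moments(m,True); U.append((mm["m10"]/mm["m00"]+245,mm["m01"]/mm["m00"]+125))
    g=cv2.cvtColor(b["img"],cv2.COLOR_RGB2HSV).astype(float)
    r=b["img"].astype(float)[148:164,245:266]; # plate warmer: R-B
    w=np.clip(r[...,0]-r[...,2]+ 12,0,None); 
    wgt=r.mean(2)-np.median(r.mean(2)); wgt=np.clip(wgt-6,0,None); yy,xx=np.mgrid[148:164,245:266]; L.append(((wgt*xx).sum()/wgt.sum(),(wgt*yy).sum()/wgt.sum()))
    # blade dark blob below the head
    q=b["img"].astype(float).mean(2)[143:149,248:262]; dk=np.clip(np.median(q)-8-q,0,None); yy,xx=np.mgrid[143:149,248:262]; D.append(((dk*xx).sum()/max(dk.sum(),1),(dk*yy).sum()/max(dk.sum(),1)))
print(np.mean(U,0),np.std(U,0)); print(np.mean(L,0),np.std(L,0)); print(np.mean(D,0))
p,R,s=tool(); print(p)
for z in(-.036,-.02,-.006,.011,.028): print("key z",z,proj(b,p+[0,0,z]).round(2))
print("lock prj",proj(b,[.468,.2508,.093]).round(2),"side lock pt",plane(b,*np.mean(L,0),.093).round(4))
print("du/dx",(proj(b,p+[.001,0,0])-proj(b,p)).round(3),(proj(b,p+[0,.001,0])-proj(b,p)).round(3))
```

```text
[253.5 137. ] [0. 0.]
[254.49170765 154.67578409] [0.02290727 0.01079152]
[253.23418175 145.67149526]
[0.46639176 0.2512727  0.15621541]
key z -0.036 [252.65 148.59]
key z -0.02 [252.45 144.66]
key z -0.006 [252.27 141.18]
key z 0.011 [252.05 136.91]
key z 0.028 [251.82 132.58]
lock prj [253.48 155.17] side lock pt [0.4719 0.253  0.093 ]
du/dx [ 0.295 -0.035] [-0.049 -0.163]
```

```bash
python3 -m pendant '[{"wx":0,"wy":0,"wz":0,"dx":-0.05,"dy":0.08,"dz":1,"hand":0.5},{"wx":0,"wy":0,"wz":0,"dx":0,"dy":0,"dz":0.6,"hand":0.5},{"wx":0,"wy":0,"wz":0,"dx":0,"dy":0,"dz":0.2,"hand":0.5},{"wx":0,"wy":0,"wz":0,"dx":0,"dy":0,"dz":0,"hand":0.5},{"wx":0,"wy":0,"wz":0,"dx":0,"dy":0,"dz":0,"hand":0.5},{"wx":0,"wy":0,"wz":0,"dx":0,"dy":0,"dz":0,"hand":0.5}]'
python3 - <<'E'
from h import *
ims=[eyes.get_image("side") for _ in range(4)]; b=ims[0]; I=np.mean([i["img"].astype(float) for i in ims],0)
p,R,s=tool(); print(p, s["force"])
B=np.clip(I[...,2]-I[...,0]-25,0,None); sub=B[125:160,244:264]; rows=sub.sum(1)
for r in range(35):
    if rows[r]>60:
        print(r+125, round((sub[r]*np.arange(244,264)).sum()/rows[r],2), round(rows[r]), end=" | ")
print()
g=I.mean(2)
for r in range(140,164): print(r, I[r,246:264].mean(1).round().astype(int))
for z in(-.036,-.02,-.006,.011,.028): print("key z",z,proj(b,p+[0,0,z]).round(2))
a=eyes.get_image("top");crop(b,230,290,115,175,10,"pics/s10.png")
crop(a,155,195,215,250,14,"pics/t10.png")
E
```

```text
clock: 15.63
tool_pos: [0.467, 0.2509, 0.1376]
eef_rot: [180.0, -0.0, 93.7]
force: [0.6, 0.2, -0.4]
finger_gap: 0.0093
[0.46701509 0.25090699 0.13781168] [ 1.86745167 -0.42040187 -0.83495959]
139 253.99 97 | 140 254.01 94 | 141 254.02 80 | 142 254.07 73 | 143 254.11 68 | 144 254.17 70 | 145 254.19 65 | 
140 [129 125 121 129 138 134 115  93  92 104 122 139 141 131 122 118 115 116]
141 [119 117 117 126 138 134 113  93  88 100 121 139 144 134 122 117 115 116]
142 [116 115 116 127 140 136 115  93  86 100 120 139 144 135 123 116 116 117]
143 [115 115 114 126 139 135 115  91  86 100 117 136 139 130 121 117 115 115]
144 [115 115 115 123 134 132 112  89  85  98 117 129 130 123 118 117 117 117]
145 [115 115 117 120 127 123 109  90  86  97 113 122 121 119 118 117 116 118]
146 [114 114 116 117 120 118 109  97  90 100 111 117 117 117 116 116 116 116]
147 [115 116 114 116 117 116 109 100 102 105 111 115 116 116 116 116 117 117]
148 [114 114 115 115 115 114 110 105 108 112 113 115 116 115 116 116 116 116]
149 [114 114 114 114 115 114 111 106 108 113 116 117 115 116 116 116 117 115]
150 [117 115 11
[... 518 characters left out ...]
116 115 114]
157 [107 107 107 104 107 117 124 131 131 129 130 129 124 118 117 116 114 114]
158 [113 111 110 108 104 108 117 124 124 123 121 122 119 116 115 114 114 114]
159 [113 114 114 111 109 111 115 117 115 116 116 114 115 116 114 114 114 114]
160 [114 114 115 114 112 113 113 113 113 114 114 114 116 114 114 113 113 114]
161 [114 114 115 114 115 115 113 112 115 113 115 116 113 114 113 114 114 115]
162 [112 114 114 114 112 113 115 113 112 114 113 113 114 114 114 114 113 112]
163 [110 114 116 114 114 115 113 114 114 115 114 115 114 116 115 115 114 114]
key z -0.036 [253.08 153.08]
key z -0.02 [252.88 149.21]
key z -0.006 [252.71 145.78]
key z 0.011 [252.49 141.57]
key z 0.028 [252.27 137.3 ]
```

View pics/s10.png

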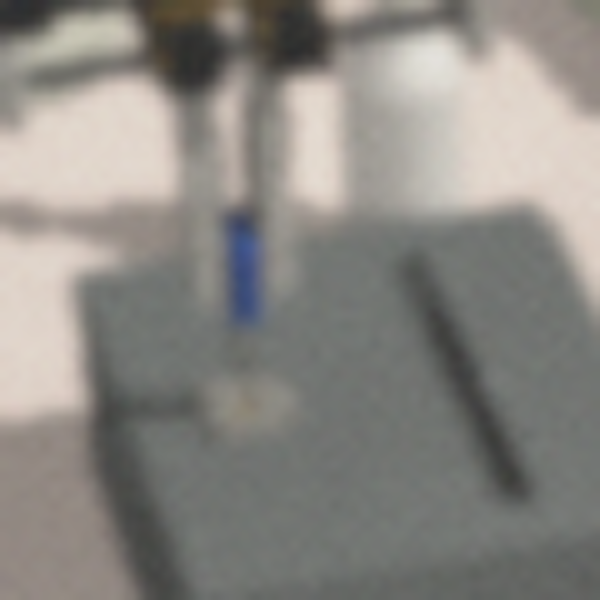

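View pics/t10.png

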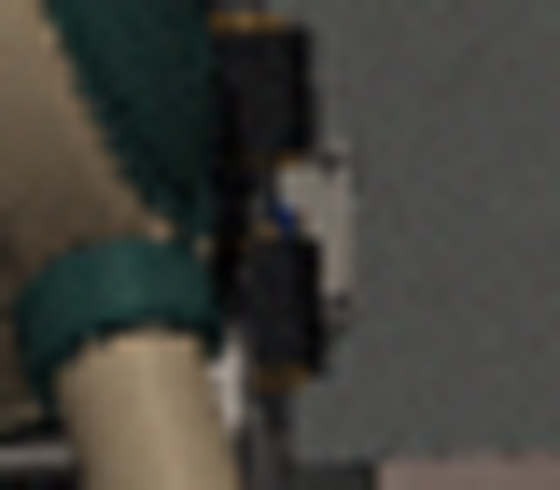

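The fingers, the blue head and the blade in the side view all show the same +1.0 px bias as the lock plate (keyhole dip at column 254.5). That puts the keyhole at x≈0.468, agreeing with the top-view 0.468–0.4686. I shift +1.2 mm and descend gently, watching the force.

```bash
python3 -m pendant '[{"wx":0,"wy":0,"wz":0,"dx":0,"dy":0.12,"dz":0.3,"hand":0.5},{"wx":0,"wy":0,"wz":0,"dx":0,"dy":0,"dz":0.3,"hand":0.5},{"wx":0,"wy":0,"wz":0,"dx":0,"dy":0,"dz":0.2,"hand":0.5},{"wx":0,"wy":0,"wz":0,"dx":0,"dy":0,"dz":0.1,"hand":0.5},{"wx":0,"wy":0,"wz":0,"dx":0,"dy":0,"dz":0.1,"hand":0.5},{"wx":0,"wy":0,"wz":0,"dx":0,"dy":0,"dz":0,"hand":0.5},{"wx":0,"wy":0,"wz":0,"dx":0,"dy":0,"dz":0,"hand":0.5}]'
python3 - <<'E'
from h import *
delta([.468,.2508,.129],93.7)
E
```

```text
clock: 16.47
tool_pos: [0.468, 0.2509, 0.1275]
eef_rot: [-180.0, -0.0, 93.7]
force: [-0.8, 0.8, -0.1]
finger_gap: 0.0095
t 16.47 pos [0.468  0.2509 0.1275] rpy [-180.     -0.     93.72] F [-0.8  0.8 -0.1] gap 0.0095
 shift cm (tool axes) [-0.01  -0.005 -0.149]
 rotvec tool deg [-0.   -0.    0.02]
```

```bash
python3 -m pendant '[{"wx":0,"wy":0,"wz":0,"dx":0,"dy":0,"dz":0.1,"hand":0.5},{"wx":0,"wy":0,"wz":0,"dx":0,"dy":0,"dz":0.1,"hand":0.5},{"wx":0,"wy":0,"wz":0,"dx":0,"dy":0,"dz":0.1,"hand":0.5},{"wx":0,"wy":0,"wz":0,"dx":0,"dy":0,"dz":0,"hand":0.5},{"wx":0,"wy":0,"wz":0,"dx":0,"dy":0,"dz":0,"hand":0.5}]'
python3 - <<'E'
from h import *
delta([.468,.2508,.129],93.7)
E
```

```text
clock: 16.88
tool_pos: [0.468, 0.2509, 0.1245]
eef_rot: [-180.0, -0.0, 93.7]
force: [0.0, -0.1, -0.8]
finger_gap: 0.0096
t 16.88 pos [0.468  0.2509 0.1245] rpy [-1.800e+02 -1.000e-02  9.371e+01] F [ 0.  -0.1 -0.8] gap 0.0096
 shift cm (tool axes) [-0.011 -0.003 -0.449]
 rotvec tool deg [-0.   -0.01  0.01]
```

There is no force with the tip about 4.5 mm below the face, so it has entered. I go on gently to the pins.

```bash
for i in 1; do python3 -m pendant '[{"wx":0,"wy":0,"wz":0,"dx":0,"dy":0,"dz":0.15,"hand":0.5},{"wx":0,"wy":0,"wz":0,"dx":0,"dy":0,"dz":0.15,"hand":0.5},{"wx":0,"wy":0,"wz":0,"dx":0,"dy":0,"dz":0.15,"hand":0.5},{"wx":0,"wy":0,"wz":0,"dx":0,"dy":0,"dz":0,"hand":0.5},{"wx":0,"wy":0,"wz":0,"dx":0,"dy":0,"dz":0,"hand":0.5}]'; done
python3 - <<'E'
from h import *
delta([.468,.2508,.099],93.7)
b=eyes.get_image("side");crop(b,230,290,115,175,10,"pics/s11.png")
E
```

```text
clock: 17.3
tool_pos: [0.4681, 0.2513, 0.1199]
eef_rot: [-180.0, -0.0, 93.7]
force: [0.4, 2.0, -1.3]
finger_gap: 0.0097
t 17.3 pos [0.4681 0.2513 0.1199] rpy [-1.800e+02 -5.000e-02  9.371e+01] F [ 0.4  2.  -1.3] gap 0.0097
 shift cm (tool axes) [-0.051 -0.011  2.088]
 rotvec tool deg [-0.   -0.05  0.01]
```

View pics/s11.png

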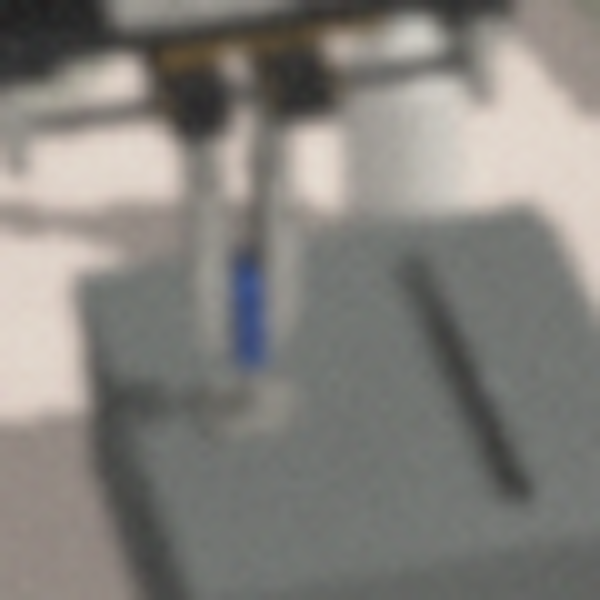

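The crop shows the blade in the slot and the head just above the plate at (250,375). A 2 N side force along +y says the key should move that way a little.

```bash
python3 -m pendant '[{"wx":0,"wy":0,"wz":0,"dx":0.08,"dy":0,"dz":0,"hand":0.5},{"wx":0,"wy":0,"wz":0,"dx":0,"dy":0,"dz":0.1,"hand":0.5},{"wx":0,"wy":0,"wz":0,"dx":0,"dy":0,"dz":0.1,"hand":0.5},{"wx":0,"wy":0,"wz":0,"dx":0,"dy":0,"dz":0,"hand":0.5},{"wx":0,"wy":0,"wz":0,"dx":0,"dy":0,"dz":0,"hand":0.5}]'
python3 - <<'E'
from h import *
delta([.468,.2508,.099],93.7)
E
```

```text
clock: 17.77
tool_pos: [0.4679, 0.2515, 0.118]
eef_rot: [-180.0, 0.0, 93.7]
force: [-0.4, -0.1, 0.5]
finger_gap: 0.0096
t 17.77 pos [0.4679 0.2515 0.118 ] rpy [-1.7998e+02  2.0000e-02  9.3720e+01] F [-0.4 -0.1  0.5] gap 0.0096
 shift cm (tool axes) [-0.067  0.011  1.898]
 rotvec tool deg [-0.02  0.02  0.02]
```

Free again. I continue down in small steps.

```bash
python3 -m pendant '[{"wx":0,"wy":0,"wz":0,"dx":0,"dy":0,"dz":0.1,"hand":0.5},{"wx":0,"wy":0,"wz":0,"dx":0,"dy":0,"dz":0.1,"hand":0.5},{"wx":0,"wy":0,"wz":0,"dx":0,"dy":0,"dz":0.1,"hand":0.5},{"wx":0,"wy":0,"wz":0,"dx":0,"dy":0,"dz":0.1,"hand":0.5},{"wx":0,"wy":0,"wz":0,"dx":0,"dy":0,"dz":0,"hand":0.5},{"wx":0,"wy":0,"wz":0,"dx":0,"dy":0,"dz":0,"hand":0.5}]'
python3 -m pendant '[{"wx":0,"wy":0,"wz":0,"dx":0,"dy":0,"dz":0.1,"hand":0.5},{"wx":0,"wy":0,"wz":0,"dx":0,"dy":0,"dz":0.1,"hand":0.5},{"wx":0,"wy":0,"wz":0,"dx":0,"dy":0,"dz":0,"hand":0.5}]'
```

```text
clock: 18.27
tool_pos: [0.4679, 0.2517, 0.114]
eef_rot: [-180.0, 0.0, 93.7]
force: [0.1, 0.5, 0.5]
finger_gap: 0.0098
clock: 18.52
tool_pos: [0.4679, 0.2516, 0.1119]
eef_rot: [-180.0, 0.0, 93.7]
force: [0.1, 0.1, -0.1]
finger_gap: 0.0093
```

```bash
python3 -m pendant '[{"wx":0,"wy":0,"wz":0,"dx":0,"dy":0,"dz":0.1,"hand":0.5},{"wx":0,"wy":0,"wz":0,"dx":0,"dy":0,"dz":0.1,"hand":0.5},{"wx":0,"wy":0,"wz":0,"dx":0,"dy":0,"dz":0.1,"hand":0.5},{"wx":0,"wy":0,"wz":0,"dx":0,"dy":0,"dz":0,"hand":0.5},{"wx":0,"wy":0,"wz":0,"dx":0,"dy":0,"dz":0,"hand":0.5}]'
python3 -m pendant '[{"wx":0,"wy":0,"wz":0,"dx":0,"dy":0,"dz":0.1,"hand":0.5},{"wx":0,"wy":0,"wz":0,"dx":0,"dy":0,"dz":0.1,"hand":0.5},{"wx":0,"wy":0,"wz":0,"dx":0,"dy":0,"dz":0,"hand":0.5},{"wx":0,"wy":0,"wz":0,"dx":0,"dy":0,"dz":0,"hand":0.5}]'
```

```text
clock: 18.93
tool_pos: [0.4682, 0.2515, 0.1091]
eef_rot: [180.0, 0.0, 93.7]
force: [-0.1, -0.8, 0.6]
finger_gap: 0.0092
clock: 19.27
tool_pos: [0.4682, 0.2515, 0.1075]
eef_rot: [180.0, 0.0, 93.7]
force: [-0.1, -1.8, 5.1]
finger_gap: 0.0093
```

The first pin shows as 5 N upwards. I push on with a small twist to and fro.

```bash
python3 -m pendant '[{"wx":0,"wy":0,"wz":3,"dx":0,"dy":0,"dz":0.08,"hand":0.5},{"wx":0,"wy":0,"wz":-3,"dx":0,"dy":0,"dz":0.05,"hand":0.5},{"wx":0,"wy":0,"wz":-3,"dx":0,"dy":0,"dz":0.05,"hand":0.5},{"wx":0,"wy":0,"wz":3,"dx":0,"dy":0,"dz":0.05,"hand":0.5},{"wx":0,"wy":0,"wz":0,"dx":0,"dy":0,"dz":0,"hand":0.5},{"wx":0,"wy":0,"wz":0,"dx":0,"dy":0,"dz":0,"hand":0.5}]'
```

```text
clock: 19.77
tool_pos: [0.4677, 0.2515, 0.105]
eef_rot: [-180.0, 0.0, 93.7]
force: [-1.0, -1.5, 3.9]
finger_gap: 0.0093
```

Run:
```python
from h import *
delta([.468,.2508,.099],93.7)
b=eyes.get_image("side");crop(b,230,290,115,175,10,"pics/s12.png")
```

```text
t 19.77 pos [0.4677 0.2515 0.105 ] rpy [-1.7997e+02  2.0000e-02  9.3740e+01] F [-1.  -1.5  3.9] gap 0.0093
 shift cm (tool axes) [-0.068  0.027  0.595]
 rotvec tool deg [-0.03  0.02  0.04]
```

View pics/s12.png

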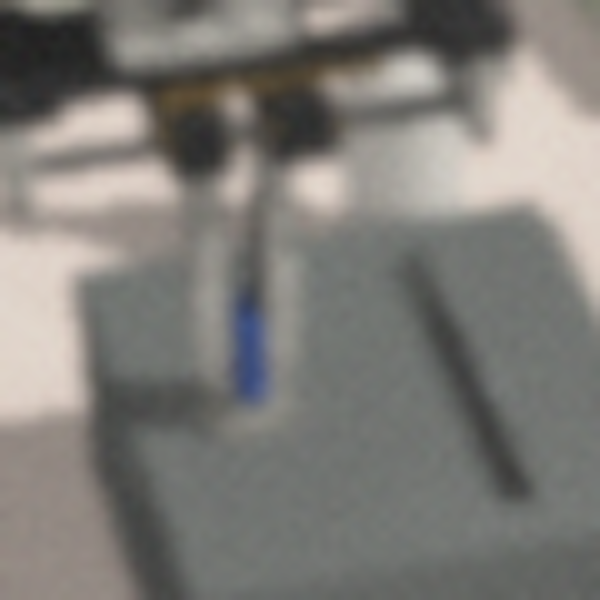

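The head is now near the plate at crop (250,405). I continue with twists, about 6 mm to go.

```bash
python3 -m pendant '[{"wx":0,"wy":0,"wz":3,"dx":-0.03,"dy":0,"dz":0.06,"hand":0.5},{"wx":0,"wy":0,"wz":-3,"dx":0,"dy":0,"dz":0.06,"hand":0.5},{"wx":0,"wy":0,"wz":-3,"dx":0,"dy":0,"dz":0.06,"hand":0.5},{"wx":0,"wy":0,"wz":3,"dx":0,"dy":0,"dz":0.06,"hand":0.5},{"wx":0,"wy":0,"wz":0,"dx":0,"dy":0,"dz":0,"hand":0.5},{"wx":0,"wy":0,"wz":0,"dx":0,"dy":0,"dz":0,"hand":0.5}]'
python3 -m pendant '[{"wx":0,"wy":0,"wz":3,"dx":0,"dy":0,"dz":0.06,"hand":0.5},{"wx":0,"wy":0,"wz":-3,"dx":0,"dy":0,"dz":0.06,"hand":0.5},{"wx":0,"wy":0,"wz":-3,"dx":0,"dy":0,"dz":0.06,"hand":0.5},{"wx":0,"wy":0,"wz":3,"dx":0,"dy":0,"dz":0.06,"hand":0.5},{"wx":0,"wy":0,"wz":0,"dx":0,"dy":0,"dz":0,"hand":0.5},{"wx":0,"wy":0,"wz":0,"dx":0,"dy":0,"dz":0,"hand":0.5}]'
```

```text
clock: 20.32
tool_pos: [0.4683, 0.2515, 0.1025]
eef_rot: [180.0, -0.0, 93.8]
force: [-2.0, -0.6, 3.8]
finger_gap: 0.0095
clock: 20.82
tool_pos: [0.4679, 0.2516, 0.1002]
eef_rot: [-180.0, -0.0, 93.7]
force: [-0.9, -1.2, 5.0]
finger_gap: 0.0098
```

```bash
python3 -m pendant '[{"wx":0,"wy":0,"wz":3,"dx":0,"dy":0,"dz":0.05,"hand":0.5},{"wx":0,"wy":0,"wz":-3,"dx":0,"dy":0,"dz":0.03,"hand":0.5},{"wx":0,"wy":0,"wz":-3,"dx":0,"dy":0,"dz":0.03,"hand":0.5},{"wx":0,"wy":0,"wz":3,"dx":0,"dy":0,"dz":0.0,"hand":0.5},{"wx":0,"wy":0,"wz":0,"dx":0,"dy":0,"dz":0,"hand":0.5},{"wx":0,"wy":0,"wz":0,"dx":0,"dy":0,"dz":0,"hand":0.5}]'
python3 -m pendant '[{"wx":0,"wy":0,"wz":0,"dx":0,"dy":0,"dz":0.05,"hand":0.5},{"wx":0,"wy":0,"wz":0,"dx":0,"dy":0,"dz":0,"hand":0.5},{"wx":0,"wy":0,"wz":0,"dx":0,"dy":0,"dz":0,"hand":0.5}]'
```

```text
clock: 21.32
tool_pos: [0.4682, 0.2521, 0.099]
eef_rot: [180.0, -0.1, 93.8]
force: [-0.4, 1.0, 3.1]
finger_gap: 0.0099
clock: 21.57
tool_pos: [0.4683, 0.252, 0.0988]
eef_rot: [180.0, -0.1, 93.8]
force: [-0.9, -0.1, 5.6]
finger_gap: 0.0094
```

```bash
python3 -m pendant '[{"wx":0,"wy":0,"wz":0,"dx":0,"dy":0,"dz":0.05,"hand":0.5},{"wx":0,"wy":0,"wz":0,"dx":0,"dy":0,"dz":0.05,"hand":0.5},{"wx":0,"wy":0,"wz":0,"dx":0,"dy":0,"dz":0,"hand":0.5},{"wx":0,"wy":0,"wz":0,"dx":0,"dy":0,"dz":0,"hand":0.5}]'
python3 - <<'E'
from h import *
delta([.468,.2508,.099],93.7)
b=eyes.get_image("side");crop(b,230,290,115,175,10,"pics/s13.png")
E
```

```text
clock: 21.9
tool_pos: [0.4683, 0.252, 0.0988]
eef_rot: [179.9, -0.1, 93.8]
force: [-3.6, -0.7, 11.2]
finger_gap: 0.0095
t 21.9 pos [0.4683 0.252  0.0988] rpy [ 1.7993e+02 -8.0000e-02  9.3770e+01] F [-3.6 -0.7 11.2] gap 0.0095
 shift cm (tool axes) [-0.121 -0.037 -0.023]
 rotvec tool deg [ 0.07 -0.08  0.07]
```

View pics/s13.png

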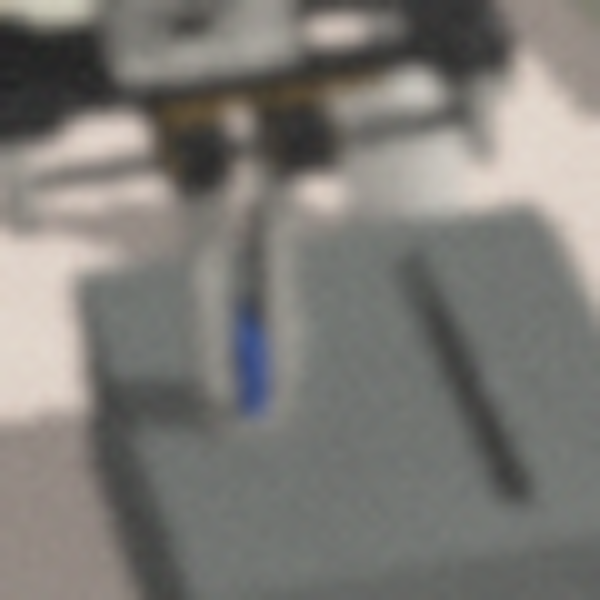

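The height stopped at 0.0988 (nominal home 0.099) while the force rose to 11 N. To tell a seat from a pin, I push past 15 N with a small twist and check that nothing moves.

```bash
python3 -m pendant '[{"wx":0,"wy":0,"wz":3,"dx":0,"dy":-0.02,"dz":0.05,"hand":0.5},{"wx":0,"wy":0,"wz":-3,"dx":0,"dy":0,"dz":0.05,"hand":0.5},{"wx":0,"wy":0,"wz":-3,"dx":0,"dy":0,"dz":0.04,"hand":0.5},{"wx":0,"wy":0,"wz":3,"dx":0,"dy":0,"dz":0.0,"hand":0.5},{"wx":0,"wy":0,"wz":0,"dx":0,"dy":0,"dz":0,"hand":0.5},{"wx":0,"wy":0,"wz":0,"dx":0,"dy":0,"dz":0,"hand":0.5}]'
python3 - <<'E'
from h import *
delta([.468,.2508,.099],93.7)
ims=[eyes.get_image("side") for _ in range(3)]; b=ims[0]; I=np.mean([i["img"].astype(float) for i in ims],0)
B=np.clip(I[...,2]-I[...,0]-10,0,None); sub=B[130:165,250:260]; rr=sub.sum(1)
print([(r+130,round(x)) for r,x in enumerate(rr) if x>5])
p,R,s=tool()
for z in(.0930,.127): print(z,proj(b,[.4683,.252-.012,z]).round(2))
E
```

```text
clock: 22.45
tool_pos: [0.4683, 0.2521, 0.0987]
eef_rot: [179.9, -0.1, 93.8]
force: [-4.6, -0.4, 19.4]
finger_gap: 0.0096
t 22.45 pos [0.4683 0.2521 0.0987] rpy [ 1.7987e+02 -9.0000e-02  9.3770e+01] F [-4.6 -0.4 19.4] gap 0.0096
 shift cm (tool axes) [-0.128 -0.036 -0.029]
 rotvec tool deg [ 0.13 -0.09  0.07]
[(146, 35), (147, 82), (148, 137), (149, 156), (150, 153), (151, 141), (152, 131), (153, 123), (154, 109), (155, 85), (156, 29)]
0.093 [254.09 156.96]
0.127 [253.67 148.72]
```

19.4 N with no further motion. I check that the key did not slip in the fingers, comparing the head's lower edge relative to the TCP before insertion (s10) and now.

Run:
```python
from h import *
b=eyes.get_image("side")
def edges(I,rows):
    B=np.clip(I[...,2].astype(float)-I[...,0]-10,0,None); rr=B[:,250-230:260-230].sum(1); 
    return [(r+115,round(x)) for r,x in enumerate(rr) if x>5 and rows[0]<=r+115<rows[1]],rr
def load(n): return cv2.resize(cv2.imread(n)[:,:,::-1],(60,60),interpolation=cv2.INTER_AREA)
for n,tz,ty in(("s10",.1378,.2509),("s11",.1199,.2513),("s12",.105,.2515),("s13",.0988,.252)):
    e,rr=edges(load(f"pics/{n}.png"),(130,165))
    pk=np.median(sorted([x for _,x in e])[-4:]) ; mid=np.median([x for _,x in e][-5:-2])
    rows=[r for r,_ in e]; 
    def cross(lvl,rev):
        s=range(len(rr)-1,0,-1) if rev else range(1,len(rr))
        for i in s:
            j=i-1
            if rev and rr[j]>=lvl>rr[i]: return 115+j+(rr[j]-lvl)/(rr[j]-rr[i])
            if not rev and rr[i]>=lvl>rr[j]: return 115+j+(lvl-rr[j])/(rr[i]-rr[j])
    bot=cross(60,True); top=cross(60,False)
    print(n,"bottom",round(bot,2),"pred",proj(b,[.468,ty-.012,tz-.006])[1].round(2),"diff",round(bot-proj(b,[.468,ty-.012,tz-.006])[1],2),"top",round(top,2))
```

```text
s10 bottom 146.66 pred 147.73 diff -1.08 top 137.27
s11 bottom 150.92 pred 152.05 diff -1.12 top 141.21
s12 bottom 154.3 pred 155.62 diff -1.32 top 145.3
s13 bottom 155.47 pred 157.02 diff -1.55 top 146.46
```

The head's top edge shifts 9.19 px against 9.29 predicted, so there is no slip. The lower edge drifts by about 0.4 px, within the contact shadow. The TCP stop at 0.0987 matches the expected 0.0989 and holds against 19 N, so the key is home. I raise the grip to 60 N and begin the clockwise turn in steps, watching the side forces.

```bash
python3 -m pendant '[{"wx":0,"wy":0,"wz":0,"dx":0,"dy":-0.03,"dz":-0.02,"hand":0.5},{"wx":0,"wy":0,"wz":0,"dx":0,"dy":0,"dz":0,"hand":0.5},{"wx":0,"wy":0,"wz":5,"dx":0,"dy":0,"dz":0,"hand":0.5},{"wx":0,"wy":0,"wz":5,"dx":0,"dy":0,"dz":0,"hand":0.5},{"wx":0,"wy":0,"wz":5,"dx":0,"dy":0,"dz":0,"hand":0.5},{"wx":0,"wy":0,"wz":5,"dx":0,"dy":0,"dz":0,"hand":0.5},{"wx":0,"wy":0,"wz":0,"dx":0,"dy":0,"dz":0,"hand":0.5}]' 60
python3 - <<'E'
from h import *
p,R,s=tool(); print(p.round(4),s["force"].round(1),s["torque"].round(2),"F tool",R.inv().apply(s["force"]).round(1))
E
```

```text
clock: 23.23
tool_pos: [0.468, 0.2521, 0.0988]
eef_rot: [179.9, -0.1, 73.6]
force: [-3.3, -1.6, 18.3]
finger_gap: 0.0098
[0.468  0.2521 0.0988] [-3.3 -1.6 18.3] [-0.13  0.97 -0.02] F tool [ -2.4  -2.7 -18.3]
```

```bash
python3 -m pendant '[{"wx":0,"wy":0,"wz":5,"dx":-0.02,"dy":-0.02,"dz":-0.02,"hand":0.5},{"wx":0,"wy":0,"wz":5,"dx":0,"dy":0,"dz":0,"hand":0.5},{"wx":0,"wy":0,"wz":5,"dx":0,"dy":0,"dz":0,"hand":0.5},{"wx":0,"wy":0,"wz":5,"dx":0,"dy":0,"dz":0,"hand":0.5},{"wx":0,"wy":0,"wz":5,"dx":0,"dy":0,"dz":0,"hand":0.5},{"wx":0,"wy":0,"wz":0,"dx":0,"dy":0,"dz":0,"hand":0.5}]'
python3 - <<'E'
from h import *
p,R,s=tool(); print(p.round(4),s["force"].round(1),s["torque"].round(2),"F tool",R.inv().apply(s["force"]).round(1))
E
```

```text
clock: 23.73
tool_pos: [0.4681, 0.252, 0.0987]
eef_rot: [180.0, -0.2, 48.6]
force: [-3.0, -0.6, 16.9]
finger_gap: 0.0094
[0.4681 0.252  0.0987] [-3.  -0.6 16.9] [-0.08  0.73  0.02] F tool [ -2.4  -1.8 -16.9]
```

```bash
python3 -m pendant '[{"wx":0,"wy":0,"wz":5,"dx":-0.02,"dy":-0.02,"dz":0,"hand":0.5},{"wx":0,"wy":0,"wz":5,"dx":0,"dy":0,"dz":0,"hand":0.5},{"wx":0,"wy":0,"wz":5,"dx":0,"dy":0,"dz":0,"hand":0.5},{"wx":0,"wy":0,"wz":5,"dx":0,"dy":0,"dz":0,"hand":0.5},{"wx":0,"wy":0,"wz":5,"dx":0,"dy":0,"dz":0,"hand":0.5},{"wx":0,"wy":0,"wz":0,"dx":0,"dy":0,"dz":0,"hand":0.5}]'
python3 - <<'E'
from h import *
p,R,s=tool(); print(p.round(4),s["force"].round(1),s["torque"].round(2),"F tool",R.inv().apply(s["force"]).round(1))
E
```

```text
clock: 24.23
tool_pos: [0.4682, 0.2519, 0.0988]
eef_rot: [-180.0, -0.2, 23.6]
force: [-2.1, -0.5, 16.1]
finger_gap: 0.0096
[0.4682 0.2519 0.0988] [-2.1 -0.5 16.1] [-0.14  0.64 -0.03] F tool [ -2.1  -0.4 -16.1]
```

```bash
python3 -m pendant '[{"wx":0,"wy":0,"wz":5,"dx":-0.02,"dy":0,"dz":0,"hand":0.5},{"wx":0,"wy":0,"wz":5,"dx":0,"dy":0,"dz":0,"hand":0.5},{"wx":0,"wy":0,"wz":5,"dx":0,"dy":0,"dz":0,"hand":0.5},{"wx":0,"wy":0,"wz":5,"dx":0,"dy":0,"dz":0,"hand":0.5},{"wx":0,"wy":0,"wz":1,"dx":0,"dy":0,"dz":0,"hand":0.5},{"wx":0,"wy":0,"wz":0,"dx":0,"dy":0,"dz":0,"hand":0.5},{"wx":0,"wy":0,"wz":0,"dx":0,"dy":0,"dz":0,"hand":0.5}]'
python3 - <<'E'
from h import *
p,R,s=tool(); print(p.round(4),np.round(s["eef_rot"],1),s["force"].round(1),s["torque"].round(2),"F tool",R.inv().apply(s["force"]).round(1),"j",s["joints"].round(0))
b=eyes.get_image("side");a=eyes.get_image("top");crop(b,230,290,115,175,10,"pics/s14.png")
crop(a,140,210,200,255,10,"pics/t14.png")
cv2.imwrite("pics/t15.png",a["img"][:,:,::-1])
E
```

```text
clock: 24.82
tool_pos: [0.4682, 0.2517, 0.0988]
eef_rot: [-179.9, -0.2, 2.8]
force: [-2.1, -1.4, 16.8]
finger_gap: 0.0098
[0.4682 0.2517 0.0988] [-179.9   -0.2    2.8] [-2.1 -1.4 16.8] [-0.17  0.62  0.05] F tool [ -2.1   1.3 -16.8] j [ 21.  17. 101.   0.  62. 108.]
```

View pics/s14.png

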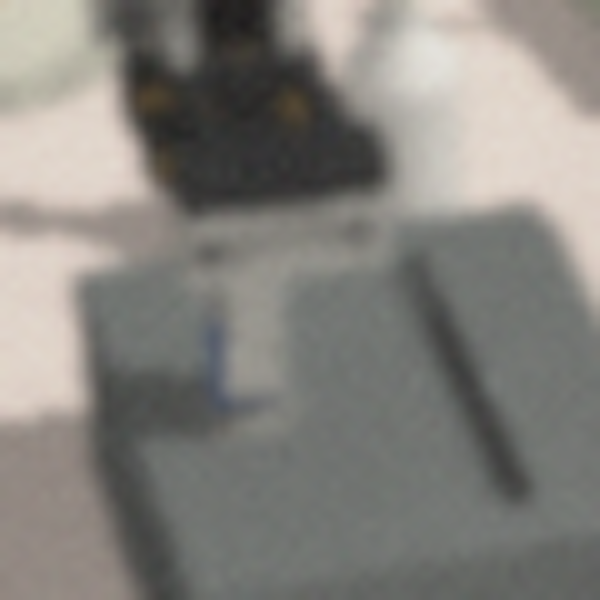

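View pics/t14.png

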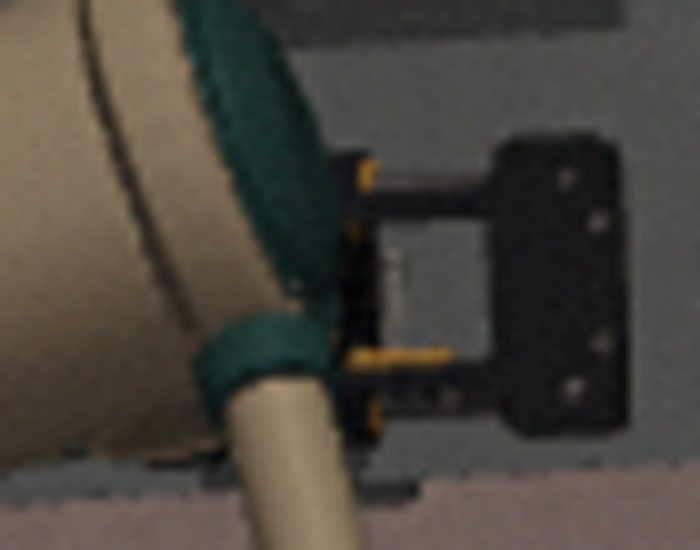

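View pics/t15.png

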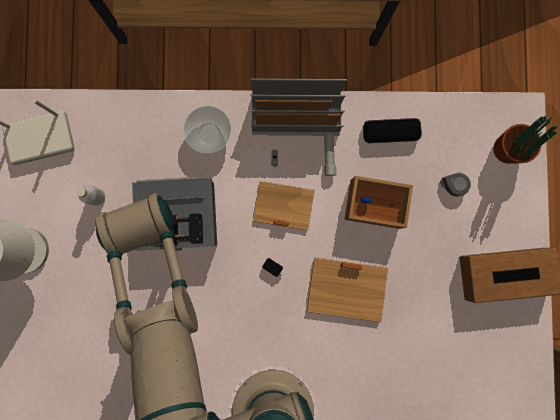

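The side crop shows the head turned broadside in the fingers, its lower edge on the plate at crop (240,408). The top picture shows the lid flat at (283,205), the round key still in its slot at (366,199), and all bystanders unmoved. The TCP is still at home height (0.0988), the yaw has turned 91° clockwise, the push is 17 N and the grip gap is 9.8 mm. I hand it in.

```bash
python3 -c "
from workcell import ticket,telemetry
print(ticket.sign_off()); s=telemetry.get_state(); print(s['clock'],s['tool_pos'],s['eef_rot'],s['force'],s['finger_gap'])"
```

```text
the job is handed in; nothing more can be done
None
the job is handed in; nothing more can be done
```

I finished the whole job and handed it in at about 25 s of the 67 s allowed. No verdict was reported, and no state could be read after the hand-in.

- **Lid:** I tipped it about 14° with its far edge on the far rim (13.6° by depth fit), lifted it off and laid it flat on the shelf. It measured z ≈ 13 mm at the plate top, with no slope.
- **Key:** I took the square-headed key; depth showed its head flat along the top, while the other key's head is round. It went home past the pins with small twists. It stopped at the expected height (tool at 98.8 mm against 98.9 mm) and did not move under 19 N. After that I turned it 91° clockwise.
- **At hand-in:** I was gripping the key with 60 N set and pressing down about 17 N. The key was still at home height. Allowing for the blade's play, the cylinder should be at about 1.5 rad. The last top picture showed the lid flat, the round key in its slot and the other things where they were.
- **Disagreements:**
  - **Key slip:** before the turn, the lower edge of the key's head sat about 0.4 px (2 mm) higher than predicted. I put that down to contact shadow, because the top edge and the hard stop both agreed with the key being home.
  - **Grip centring:** in the last side view the key looks up to 2 mm off-centre in the fingers. The side forces stayed low, about 2 to 5 N.
  - **Lock position:** the raw side-camera estimate was about 4 mm off the top-camera one in x and 2 mm in y. I resolved x by measuring the key against the lock in the same side picture; for y I kept the top-camera value and followed the contact force.

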